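# Strip the seized locating pins from a drill jig and rack them by length

## Task

The locating pins have seized in this drill jig. Pull the jig's keeper bar out by its knob, then work every pin free by twisting its T-handle to and fro while pulling gently: the jig only stands on the bench and must not be lifted, tipped or dragged away. Hang the pins upright by their collars, fully home, in the stepped rack - a pin that goes fully home in the low slot belongs there, one that is too long for it belongs in the tall slot - and when all are out push the keeper bar fully back in; leave the other things on the bench alone.

Things in the scene. Friction and masses are not known exactly. Their poses are not given: they have to be found in the camera images.
- jig_top (a point): drill jig: bored steel plate 84 x 290 x 25 mm on two end cheeks, 4 to 5 kg, standing loose on the bench; this point is the centre of the plate's top face, 100 above the bench. Own y along the row of four bores at y = -102, -34, 34, 102 mm; bores 17 dia., right through. At the start each pin stands in a bore, its collar on the plate, its bar within 0.5 rad of the jig's y
- keeper (a joint): keeper bar of the jig, m: 0 fully in (teeth of the flat aluminium bar stand over the pins' collars and hold them down), 0.030 fully out (all collars free). Slides along the jig's own +y with about 3.5 N of friction and stays where it is left; found in
- keeper_knob (a point): black upright knob on the +y end of the keeper bar, 20 mm dia., 40 high; this point is the middle of its height, 46 above the plate's top. It moves with the bar: at x = -29, y = 166 + the joint value (mm) from the plate's centre in the jig's frame
- low_slot (a point): low slot of the pin rack (loose stepped rack, 1.4 to 2.4 kg, base 170 x 190 mm); this point is the middle of the slot's mouth, 82 above the bench. 20 wide (own x), 144 long (own y), 74 deep; a pin hangs in it with its collar on the 7 thick walls. A 60 pin goes home; a 90 pin stands on the floor, collar 16 above the walls. Own z up
- tall_slot (a point): tall slot of the same rack, parallel to the low slot, 94 mm away in own +x; this point is the middle of its mouth, 108 above the bench. 20 wide, 144 long, 100 deep: a 90 pin goes home in it
- pin_a_bar (a point): T-handled steel pin, one of up to four alike (2 to 4 present, in any bore, at most two of a length). Point: centre of its flat cross bar, 60 long (own y), 12 thick (own x), 16 high, 46 mm above the collar's underside. Own z up the pin. Neck 10 dia.; collar 30 dia., 8 thick; under it a land 16 dia., 14 long; then a shank 14 dia., round nose. Collar's underside to nose: 60 or 90, not told by name
- pin_b_bar (a point): T-handled steel pin, one of up to four alike (2 to 4 present, in any bore, at most two of a length). Point: centre of its flat cross bar, 60 long (own y), 12 thick (own x), 16 high, 46 mm above the collar's underside. Own z up the pin. Neck 10 dia.; collar 30 dia., 8 thick; under it a land 16 dia., 14 long; then a shank 14 dia., round nose. Collar's underside to nose: 60 or 90, not told by name
- pin_c_bar (a point): T-handled steel pin, one of up to four alike (2 to 4 present, in any bore, at most two of a length). Point: centre of its flat cross bar, 60 long (own y), 12 thick (own x), 16 high, 46 mm above the collar's underside. Own z up the pin. Neck 10 dia.; collar 30 dia., 8 thick; under it a land 16 dia., 14 long; then a shank 14 dia., round nose. Collar's underside to nose: 60 or 90, not told by name
- pin_d_bar (a point): T-handled steel pin, one of up to four alike (2 to 4 present, in any bore, at most two of a length). Point: centre of its flat cross bar, 60 long (own y), 12 thick (own x), 16 high, 46 mm above the collar's underside. Own z up the pin. Neck 10 dia.; collar 30 dia., 8 thick; under it a land 16 dia., 14 long; then a shank 14 dia., round nose. Collar's underside to nose: 60 or 90, not told by name
- tape_measure: tape measure 78 long, a bystander to be left alone; origin at the centre of its underside
- file: flat file with wooden handle, 300 long, a bystander to be left alone; origin at the centre of its underside
- v_block: V-block 60 x 50 x 40, a bystander to be left alone; origin at the centre of its underside
- punch_0: pin punch 120 long, a bystander to be left alone; origin at the centre of its underside
- piston: piston 64 dia., 53 high, a bystander to be left alone; origin at the centre of its underside
- jig: the jig again (origin on the bench under its centre). Each pin's land is rusted fast: a straight pull (45 to 70 N) only brings the jig up too. A pin turned about its axis slips at 0.35 to 0.6 N m, and rises easily while it turns if it rises clearly slower than its surface turns, e.g. 2 to 3 mm per radian. It can turn without limit; after 13 mm of rise it is loose and lifts out

How it is judged:
On the way, in this order (a step that is already met when the one before it is completed fails the run):
1. the keeper bar is pulled out (value of joint keeper above 0.024 m), for 0.2 s.
2. every pin hangs home in its slot of the rack (x of pin_a_bar in the frame of low_slot between -0.01 and 0.01 m and y of pin_a_bar in the frame of low_slot between -0.072 and 0.072 m and z of pin_a_bar in the frame of low_slot between 0.041 and 0.051 m and angle between each of pin_a_bar, pin_b_bar, pin_c_bar, pin_d_bar's own z axis and vertical below 0.2 rad and x of pin_b_bar in the frame of tall_slot between -0.01 and 0.01 m and y of pin_b_bar in the frame of tall_slot between -0.072 and 0.072 m and z of pin_b_bar in the frame of tall_slot between 0.041 and 0.051 m and x of pin_c_bar in the frame of low_slot between -0.01 and 0.01 m and y of pin_c_bar in the frame of low_slot between -0.072 and 0.072 m and z of pin_c_bar in the frame of low_slot between 0.041 and 0.051 m and x of pin_d_bar in the frame of tall_slot between -0.01 and 0.01 m and y of pin_d_bar in the frame of tall_slot between -0.072 and 0.072 m and z of pin_d_bar in the frame of tall_slot between 0.041 and 0.051 m), for 0.3 s.
At the end, for the whole second after the job is handed in: every pin that is present hangs upright (within 0.2 rad) in its slot, 60 pins in the low and 90 pins in the tall slot, collar within 5 mm of the walls' top; the keeper bar is back within 5 mm of fully in and the jig stands level (all of step 2 and value of joint keeper below 0.005 m and angle between jig_top's own z axis and vertical below 0.05 rad); the robot touches nothing.
It fails at once if the jig is tipped or lifted off the bench (angle between jig_top's own z axis and vertical above 0.12 rad or height (world z) of jig_top above 0.115 m).
It fails at once if the jig is dragged away (more than 60 mm) (distance of jig_top from where it was at the start of the episode above 0.06 m).
It fails at once if the rack is tipped (angle between low_slot's own z axis and vertical above 0.3 rad).
It fails at once if one of the other things on the bench is shoved (more than 60 mm) (distance of any of tape_measure, file, v_block, punch_0, piston from where it was at the start of the episode above 0.06 m).
Of pin_a, pin_b, pin_c, pin_d only 2 to 4 are there at a start; the rules pass over those that are not, and their reading is None.
At some moment in a run one of rack may be knocked a few centimetres aside while the robot is not near it.
It also fails if it takes over 210 s, if anything falls off the work surface, if the arm or the gripper's body presses on something with over 40 N, if the wrist force passes 120 N, or if a joint passes its speed limit or range.

## Robot

A 6-joint arm with a two-finger parallel gripper is mounted at the origin on a cart in front of the work surface, level with it; the furniture and walls round the work are solid. World frame = base frame: x ahead of the robot, y to its left, z up, the work surface at z = 0. Lengths are in m, angles in rad, forces in N, time in s.
With the tool pointing down it reaches from about 0.325 to 0.9 m from the base axis. Payload 3.5 kg.
Tool frame: the origin (TCP) lies at the very end of the fingers, on their centre line; the grasp point (between the pads) lies 19 mm behind it (ctrl.grip_point_offset is the z of the grasp point in the tool frame, in m); z points along the fingers, y is the direction in which the jaws open and shut (so a half turn about z gives the same grasp; the last joint's range is limited). The gripper opens to 85 mm and grips with 20 to 120 N. Pads are 22 mm wide; open, the fingers measure 114 mm over their backs; the gripper's body (76 mm by 85 mm) begins 54 mm behind the grasp point. The pads swing forward as they close: fully open they stand 13 mm farther back than shut.
Start: joints at [1.114, 0.276, -0.026, 1.268, 0, 1.467], TCP at [0.217, 0.586, 0.2] pointing down, gripper open.
Joint ranges: [-3.12, 3.12], [-0.85, 1.88], [-1.08, 1.24], [-1.95, 2.15], [-1.57, 1.53], [-3.14, 3.14]. Speed limits (rad/s): [2.57, 2.57, 3.14, 3.14, 3.14, 3.14].

## Interface

Orientations are given as a rotation vector (axis times angle).
In Python, from bench import ctrl, eyes, close_job gives the robot as it stands.
- The arm moves only by the tool jog_arm, never from a script. Its arguments are lists of equal length, an entry for each row: "delta_pos": the shift along the tool's x, y, z in mm, a list of three; "twist": the turn about the tool's z in degrees; "jaw": the opening, from -1 (shut) to 1 (fully open). A call has 1 to 10 rows; each row is the pose to reach, as a shift and turn from the pose commanded when the call began, along the tool's axes at that moment; what a row does not reach only later rows make up. A row lasts 1/12 s, in which the tool goes at most 41.7 mm and 7.16 degrees, less where a joint would pass 70% of its speed; a pose out of reach is approached as far as the arm can. A call with a gripper value outside its range is refused whole. The fingers move at their own pace and stop on an object; the grip force is fixed at half the most. Time passes only in rows, so rows that repeat a pose let the fingers close. It gives the time, the measured TCP pose, the force and the opening at its end, in the units of the state.
- ctrl.sense(): the state, without advancing time (a new reading comes with each control period).
- eyes.capture(name): name is "scene" or "top" or "wrist"; returns the picture (384x512x3 uint8, red, green, blue); there is no depth.
- eyes.camera_params(name): a dict with "fx", "fy", "cx", "cy" (pixels), "eye" and "attitude" of the camera in the world. Camera axes: x right, y up, looking along -z (the intrinsics and any distortion apply to the point x, -y, -z); pixel columns grow to the right and rows downward; lengths in m; the calibration is good to about 2 mm. A picture is of the moment at which its call begins: read the wrist's pose just before it. camera_params takes no time and is no camera call; for the wrist camera it gives the pose at the moment of the call.
- close_job(): hands the job in, once; it reports no verdict.
Trained networks look in the newest picture that a camera, given by its name, has taken for a name from the list of things; names that differ only in an ending like _2 or _b are one class to them, and where a whole thing is asked for, a point or a joint stands for the part that bears it (a point fixed in the world has none). Each returns a list of dicts, best first, with "confidence" (0 to 1); they miss things now and then, are a little off and sometimes report something else, mostly with a low value. They report only what shows in the picture. A call takes as long as a camera call.
- eyes.masks_of(camera, label): "region" (384x512 bool, what is visible of it) and "location" ([column, row] in pixels, amid what is visible of it).
The state is a dict: "time": time; "q": joint angles; "qvel": joint speeds; "tau": joint torques, N m; "ee_pos": TCP position; "ee_rot": TCP orientation; "wrist_force": force on the tool from outside, world axes, zero at the start; "torque": the same for the moment, N m; "grip_width": finger opening in m.
Only numpy, scipy, OpenCV 4.12 (cv2) and the standard library are available. Lean on these libraries where they do the work, as an engineer would, in place of code of your own. Each camera call takes 0.05 s, during which the arm holds its last target. There are 200 camera calls.

## Working session

There is one attempt and no reset: what is moved stays moved. The work goes in short steps, Python scripts to look and compute and a tool call to move; the robot and the scene stay as the last step left them, time stands still between calls to the robot, and variables do not carry over. Pictures are saved under pics/ and viewed, about 12 in all and at most 16, crops included, and the job is handed in when it is done.

Besides the shell and the picture viewer there is one more tool, called after ">>>" as a command line: name --pt "numbers of a row" for each row, then --argument value for the rest. jog_arm: Moves the arm, as the interface text tells. Its arguments: {"type":"object","properties":{"delta_pos":{"type":"array"},"twist":{"type":"array"},"jaw":{"type":"array"}},"required":["delta_pos","twist","jaw"]}

```bash
mkdir -p pics; ls
cat > h.py <<'E'
import numpy as np, cv2, sys
from scipy.spatial.transform import Rotation as R
from bench import ctrl, eyes, close_job
np.set_printoptions(precision=4,suppress=True)
def cam(n):
    p=eyes.camera_params(n); A=np.array(p['attitude'],float)
    M=A if A.shape==(3,3) else (R.from_rotvec(A).as_matrix() if A.size==3 else R.from_quat(A).as_matrix())
    return p,np.array(p['eye']),M
def ray(c,uv,z):
    p,e,M=c
    d=M@np.array([(uv[0]-p['cx'])/p['fx'],-(uv[1]-p['cy'])/p['fy'],-1.])
    return e+d*(z-e[2])/d[2]
def proj(c,P):
    p,e,M=c
    q=M.T@(np.array(P)-e); return np.array([p['cx']+p['fx']*q[0]/-q[2],p['cy']-p['fy']*q[1]/-q[2]])
def snap(n,f):
    c=cam(n); im=eyes.capture(n); cv2.imwrite('pics/'+f,im[:,:,::-1]); return c,im
def tool(P):  # world point -> tool frame, mm (measured)
    s=ctrl.sense(); return R.from_rotvec(s['ee_rot']).inv().apply(np.array(P)-s['ee_pos'])*1000
E
python3 - <<'E'
from h import *
s=ctrl.sense(); print(s); print(ctrl.grip_point_offset)
for n in ('top','scene'):
    c,im=snap(n,n+'0.png'); print(eyes.camera_params(n))
    for l in ('pin_a_bar','keeper_knob','low_slot','jig','tape_measure','file','v_block','punch_0','piston'):
        try: print(n,l,[(round(d['confidence'],2),np.round(d['location']),int(d['region'].sum())) for d in eyes.masks_of(n,l)])
        except Exception as e: print(l,e)
a=cv2.imread('pics/top0.png');b=cv2.imread('pics/scene0.png')
cv2.imwrite('pics/both.png',cv2.resize(a,(800,600),interpolation=cv2.INTER_CUBIC)); cv2.imwrite('pics/sc.png',cv2.resize(b,(800,600),interpolation=cv2.INTER_CUBIC))
E
```

```text
pics
{'time': 0.0, 'q': array([ 1.1136,  0.2771, -0.0279,  1.268 , -0.    ,  1.4674]), 'qvel': array([-0.0014, -0.0007, -0.0021, -0.0003, -0.0006, -0.0014]), 'tau': array([ -0.0018, -44.5507,  29.5203,   0.0163,  -0.0002,   0.    ]), 'ee_pos': array([0.2162, 0.5855, 0.1993]), 'ee_rot': array([-0.5527, -3.092 ,  0.0033]), 'wrist_force': array([0.0884, 0.1771, 0.7086]), 'torque': array([0.0421, 0.0391, 0.0308]), 'grip_width': 0.08552582166608434}
-0.0187
{'fx': 386.1145306736614, 'fy': 386.1145306736614, 'cx': 260.38960597095286, 'cy': 190.23047535328953, 'eye': array([0.3302, 0.0245, 1.4646]), 'attitude': array([ 0.0995, -0.1036, -1.5916])}
top pin_a_bar []
top keeper_knob [(0.83, array([211., 195.]), 573)]
top low_slot [(0.81, array([320., 188.]), 2262)]
top jig [(0.85, array([215., 185.]), 1967)]
top tape_measure [(0.67, array([131., 174.]), 264), (0.53, array([207., 192.]), 727)]
top file [(0.86, array([233., 232.]), 526)]
top v_block [(0.76, array([390., 167.]), 205)]
top punch_0 [(0.51, array([317., 230.]), 91), (0.34, array([388., 167.]), 261)]
top piston [(0.75, array([260., 150.]), 237)]
{'fx': 424.76936890719566, 'fy': 424.76936890719566, 'cx': 262.61144493899354, 'cy': 192.0661423321124, 'eye': array([-0.7422,  0.7827,  0.8062]), 'attitude': array([ 0.6781, -1.161 , -1.8509])}
scene pin_a_bar []
scene keeper_knob [(0.83, array([216., 206.]), 411)]
scene low_slot [(0.93, array([314., 191.]), 1678), (0.74, array([198., 198.]), 59)]
scene jig [(0.93, array([221., 210.]), 1698)]
scene tape_measure [(0.73, array([136., 239.]), 293)]
scene file [(0.69, array([314., 190.]), 1664), (0.63, array([216., 206.]), 459), (0.59, array([259., 241.]), 438)]
scene v_block [(0.63, array([344., 177.]), 50)]
scene punch_0 [(0.43, array([333., 221.]), 80)]
scene piston [(0.36, array([224., 210.]), 1705)]
```

View pics/both.png

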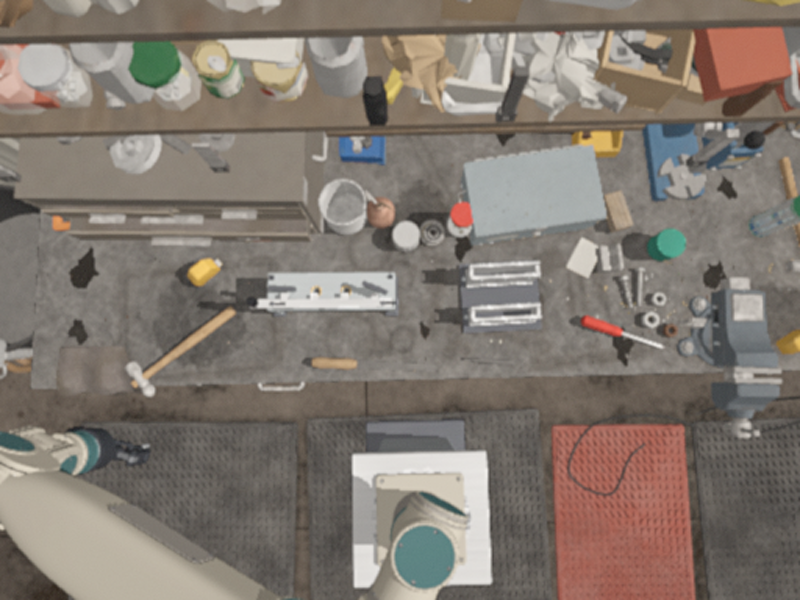

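View pics/sc.png

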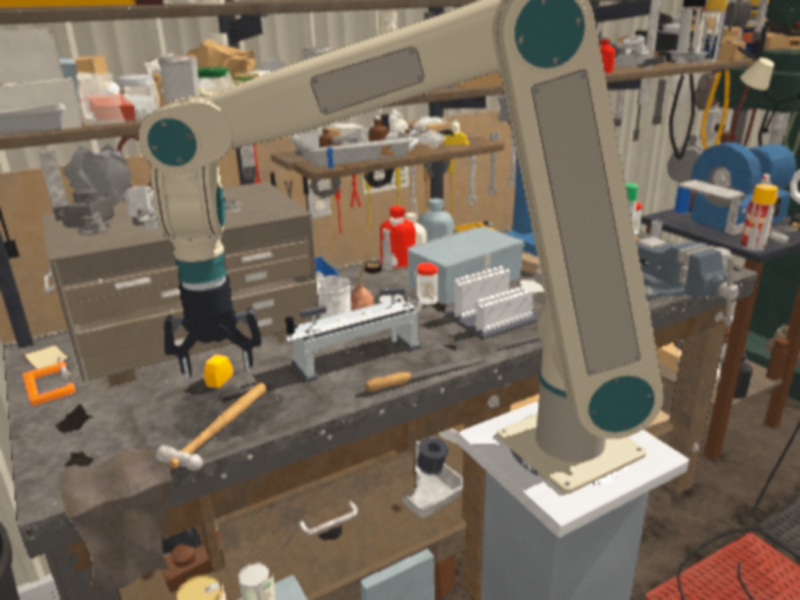

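Run:
```python
from h import *
c=cam('top')
for n,uv,z in (('jig',(331,291),.1),('jigL',(266,293),.1),('jigR',(396,291),.1),('knob',(258,302),.146),('slotfar',(503,270),.108),('slotnear',(503,315),.082)):
    print(n,ray(c,np.array(uv)*.64,z))
s=ctrl.sense();print(R.from_rotvec(s['ee_rot']).as_matrix())
im=cv2.imread('pics/top0.png')[155:225,145:355];cv2.imwrite('pics/crop.png',cv2.resize(im,None,fx=3.8,fy=3.8,interpolation=cv2.INTER_CUBIC))
print(cam('wrist'))
```

```text
jig [0.5254 0.1918 0.1   ]
jigL [0.5242 0.3401 0.1   ]
jigR [0.522  0.0434 0.1   ]
knob [0.4981 0.3469 0.146 ]
slotfar [ 0.5636 -0.2017  0.108 ]
slotnear [ 0.463  -0.2015  0.082 ]
[[-0.9381  0.3465 -0.    ]
 [ 0.3465  0.9381 -0.    ]
 [ 0.     -0.     -1.    ]]
({'fx': 271.9455954475737, 'fy': 271.9455954475737, 'cx': 252.55971301807958, 'cy': 192.53619026830265, 'eye': array([0.1398, 0.6143, 0.3744]), 'attitude': array([-0.2816, -0.1962,  1.2056])}, array([0.1398, 0.6143, 0.3744]), array([[ 0.3467, -0.8896, -0.2974],
       [ 0.938 ,  0.3289,  0.1098],
       [ 0.0001, -0.317 ,  0.9484]]))
```

View pics/crop.png

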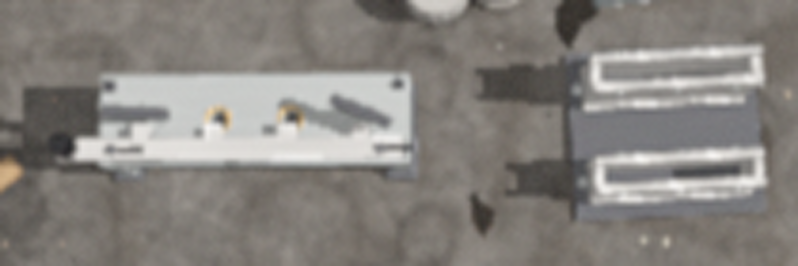

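>>> jog_arm --pt "-40 -25 -20" --pt "-80 -50 -40" --pt "-120 -75 -60" --pt "-160 -100 -80" --pt "-200 -125 -100" --pt "-240 -150 -120" --pt "-280 -175 -130" --pt "-320 -200 -130" --pt "-360 -230 -130" --pt "-400 -250 -130" --twist '[7, 14, 21, 28, 35, 42, 49, 56, 63, 70]' --jaw '[1, 1, 1, 1, 1, 1, 1, 1, 1, 1]'

```text
time: 1.83
ee_pos: [0.4578, 0.2726, 0.3268]
ee_rot: [2.233, 2.209, 0.003]
wrist_force: [0.1, -0.2, 0.1]
grip_width: 0.0853
```

Run:
```python
from h import *
s=ctrl.sense();print(s['ee_pos'],R.from_rotvec(s['ee_rot']).as_matrix(),s['q'])
c,im=snap('wrist','w1.png')
for l in ('pin_a_bar','keeper_knob','low_slot','jig'):
    print(l,[(round(d['confidence'],2),np.round(d['location']),int(d['region'].sum())) for d in eyes.masks_of('wrist',l)])
cv2.imwrite('pics/w1b.png',cv2.resize(cv2.imread('pics/w1.png'),(800,600),interpolation=cv2.INTER_CUBIC))
```

```text
[0.4578 0.2726 0.3268] [[ 0.0105  0.9999  0.0021]
 [ 0.9999 -0.0105  0.001 ]
 [ 0.001   0.0021 -1.    ]] [ 0.4157  0.07   -0.0114  1.4871  0.      1.9971]
pin_a_bar []
keeper_knob [(0.63, array([281., 180.]), 3141)]
low_slot [(0.79, array([283., 327.]), 1395)]
jig [(0.95, array([292., 190.]), 9629), (0.23, array([279., 183.]), 3293)]
```

View pics/w1b.png

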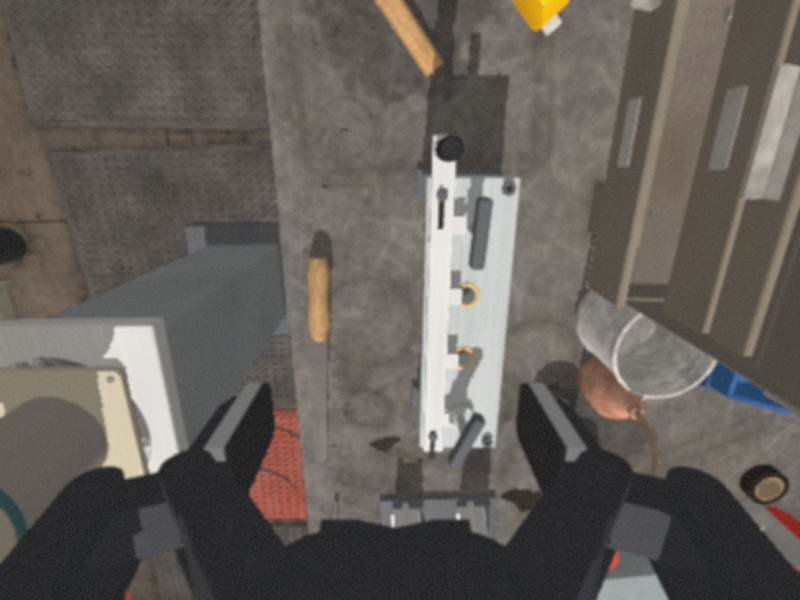

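Run:
```python
from h import *
c=cam('wrist')
k=.64
for n,uv,z in (('TR',(520,178),.1),('BR',(497,448),.1),('knobtop',(451,145),.166),('p1 top',(484,198),.154),('p1bot',(477,268),.154),('p2top',(479,418),.154),('p2bot',(456,464),.154),('bore2',(470,294),.1),('bore3',(466,357),.1)):
    print(n,ray(c,np.array(uv)*k,z))
```

```text
TR [0.5697 0.3386 0.1   ]
BR [0.5696 0.048  0.1   ]
knobtop [0.4981 0.365  0.166 ]
p1 top [0.5272 0.3258 0.154 ]
p1bot [0.5249 0.2688 0.154 ]
p2top [0.535  0.1234 0.154 ]
p2bot [0.5154 0.071  0.154 ]
bore2 [0.5301 0.229  0.1   ]
bore3 [0.5295 0.1605 0.1   ]
```

>>> jog_arm --pt "40 18 0" --pt "80 36 10" --pt "90 40 45" --pt "90 40 85" --pt "90 40 125" --pt "90 40 160" --pt "90 40 180" --pt "90 40 191" --pt "90 40 191" --pt "90 40 191" --twist '[0, 0, 0, 0, 0, 0, 0, 0, 0, 0]' --jaw '[1, 1, 1, 1, 1, 1, 1, 1, 1, 1]'

```text
time: 2.92
ee_pos: [0.4966, 0.3651, 0.1347]
ee_rot: [-2.224, -2.218, -0.0]
wrist_force: [-0.1, 0.3, -0.1]
grip_width: 0.0855
```

>>> jog_arm --pt "0 0 0" --pt "0 0 0" --pt "0 0 0" --pt "0 0 0" --pt "0 0 0" --pt "0 0 0" --pt "0 0 0" --pt "0 0 0" --twist '[0, 0, 0, 0, 0, 0, 0, 0]' --jaw '[-0.3, -0.6, -1, -1, -1, -1, -1, -1]'

```text
time: 3.58
ee_pos: [0.4971, 0.3639, 0.1343]
ee_rot: [-2.227, -2.216, 0.0]
wrist_force: [0.6, -0.1, -0.3]
grip_width: 0.0001
```

Run:
```python
from h import *
c,im=snap('wrist','w2.png')
print(proj(c,[.497,.364,.1343]),proj(c,[.4987,.359,.146]))
```

```text
[252.7544 223.7487] [255.3562 238.0539]
```

View pics/w2.png

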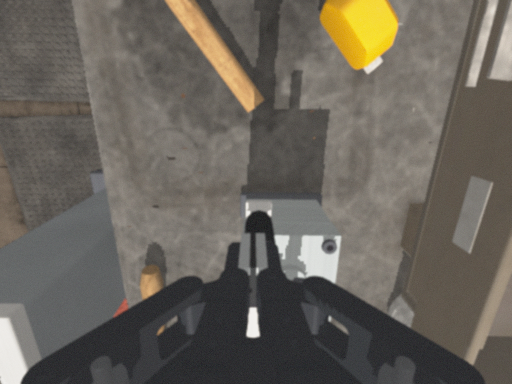

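Run:
```python
from h import *
c=cam('wrist'); print(c[1])
print(ray(c,(342,236),.1),ray(c,(259,213),.166),ray(c,(259,213),.126),ray(c,(259,220),.166))
cv2.imwrite('pics/w2c.png',cv2.resize(cv2.imread('pics/w2.png')[170:350,200:360],None,fx=4,fy=3.3,interpolation=cv2.INTER_CUBIC))
```

```text
[0.4972 0.4452 0.3082]
[0.573  0.3362 0.1   ] [0.5006 0.3855 0.166 ] [0.5015 0.3687 0.126 ] [0.5006 0.3812 0.166 ]
```

View pics/w2c.png

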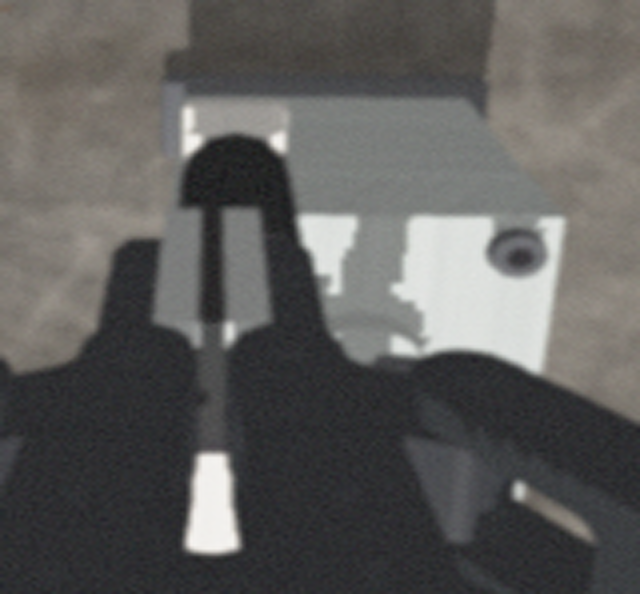

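>>> jog_arm --pt "0 0 0" --pt "0 0 0" --pt "0 0 -30" --pt "0 0 -60" --pt "0 0 -60" --twist '[0, 0, 0, 0, 0]' --jaw '[1, 1, 1, 1, 1]'

```text
time: 4.05
ee_pos: [0.5006, 0.3661, 0.2008]
ee_rot: [2.225, 2.214, 0.016]
wrist_force: [1.0, 0.7, 1.3]
grip_width: 0.0607
```

Run:
```python
from h import *
print(ctrl.sense()['ee_pos'])
c,im=snap('wrist','w3.png')
print('pred knob top',proj(c,[.4987,.359,.166]),'bottom',proj(c,[.4987,.359,.126]),'tip',proj(c,[.497,.364,.194]))
cv2.imwrite('pics/w3c.png',cv2.resize(cv2.imread('pics/w3.png')[170:370,180:380],None,fx=3,fy=3,interpolation=cv2.INTER_CUBIC))
```

```text
[0.5006 0.3661 0.2008]
pred knob top [250.2532 214.0462] bottom [250.2061 198.1052] tip [247.9083 222.5961]
```

View pics/w3c.png

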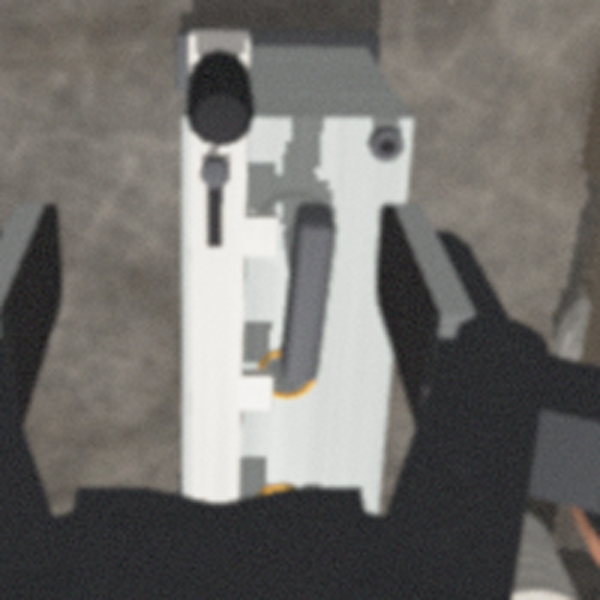

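Run:
```python
from h import *
s=ctrl.sense(); print(s['ee_pos'],s['grip_width'])
c=cam('wrist'); print(c[1], R.from_rotvec(s['ee_rot']).inv().apply(c[1]-s['ee_pos']))
for n,P,m in (('TR',(.5697,.3386,.1),(413,118)),('pin1far',(.527,.327,.154),(315,205)),('pin1near',(.5255,.267,.154),(295,385)),('knobT',(.4987,.359,.166),(220,115)),('rfing',(.5006+.03,.366,.2008+.005),(395,205)),('lf',(.5006-.03,.366,.2058),(50,205))):
    print(n,proj(c,P),np.array(m)/3+[180,170])
for z in (.08,.1,.12,.14,.154,.166):
    f=[ray(c,np.array(m)/3+[180,170],z) for m in((315,205),(295,385),(220,115))]
    print(z,np.linalg.norm(f[0]-f[1]),(f[0]+f[1])/2,f[2])
```

```text
[0.4999 0.3656 0.1986] 0.06783323520964132
[0.4987 0.4462 0.3728] [ 0.0813 -0.0003 -0.1739]
TR [317.1098 207.6571] [317.6667 209.3333]
pin1far [282.8633 241.8864] [285.     238.3333]
pin1near [279.4714 297.075 ] [278.3333 298.3333]
knobT [251.2974 214.5045] [253.3333 208.3333]
rfing [298.5616 227.5196] [311.6667 238.3333]
lf [209.7704 228.1974] [196.6667 238.3333]
0.08 0.08720474407940382 [0.5361 0.248  0.08  ] [0.5011 0.3304 0.08  ]
0.1 0.08124898979578499 [0.5335 0.2615 0.1   ] [0.5009 0.3384 0.1   ]
0.12 0.07529323551216623 [0.531 0.275 0.12 ] [0.5008 0.3463 0.12  ]
0.14 0.06933748122854747 [0.5284 0.2886 0.14  ] [0.5006 0.3542 0.14  ]
0.154 0.06516845323001429 [0.5266 0.298  0.154 ] [0.5005 0.3597 0.154 ]
0.166 0.06159500065984299 [0.5251 0.3062 0.166 ] [0.5004 0.3644 0.166 ]
```

>>> jog_arm --pt "-2 1 30" --pt "-2 1 60" --pt "-2 1 67" --pt "-2 1 67" --pt "-2 1 67" --pt "-2 1 67" --twist '[0, 0, 0, 0, 0, 0]' --jaw '[1, 1, 1, 1, 1, 1]'

```text
time: 4.6
ee_pos: [0.4991, 0.3626, 0.1287]
ee_rot: [2.226, 2.216, 0.003]
wrist_force: [-0.2, 0.6, 0.5]
grip_width: 0.0852
```

>>> jog_arm --pt "0 0 0" --pt "0 0 0" --pt "0 0 0" --pt "0 0 0" --twist '[0, 0, 0, 0]' --jaw '[-1, -1, -1, -1]'

```text
time: 4.93
ee_pos: [0.4986, 0.3623, 0.1282]
ee_rot: [2.226, 2.216, 0.002]
wrist_force: [0.4, 0.9, -0.5]
grip_width: 0.0391
```

Run:
```python
from h import *
s=ctrl.sense(); print(s['ee_pos'],s['grip_width'],s['wrist_force'])
c,im=snap('wrist','w4.png')
print('knob top',proj(c,[.5003,.3635,.166]),'tip',proj(c,s['ee_pos']))
cv2.imwrite('pics/w4c.png',cv2.resize(cv2.imread('pics/w4.png')[170:370,160:360],None,fx=3,fy=3,interpolation=cv2.INTER_CUBIC))
```

```text
[0.4986 0.3623 0.1282] 0.039125139420095684 [ 0.4136  0.8639 -0.4958]
knob top [256.1415 250.2758] tip [252.9821 223.9021]
```

View pics/w4c.png

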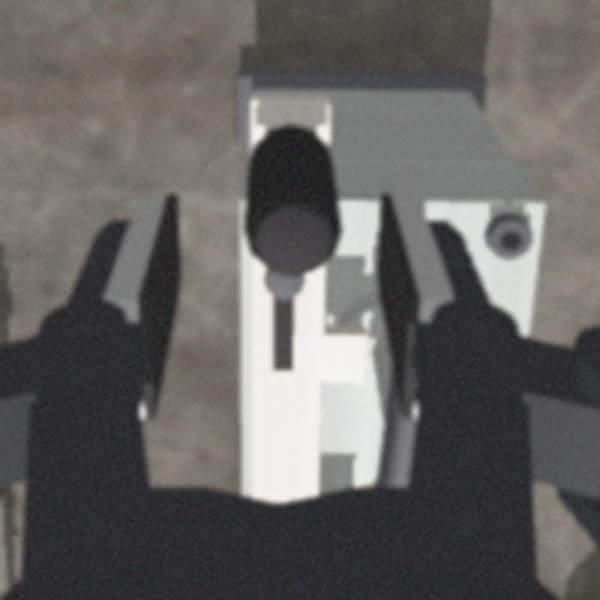

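>>> jog_arm --pt "0 0 0" --pt "0 0 0" --pt "0 0 0" --pt "0 0 0" --pt "0 0 0" --twist '[0, 0, 0, 0, 0]' --jaw '[-1, -1, -1, -1, -1]'

```text
time: 5.4
ee_pos: [0.5014, 0.3622, 0.1283]
ee_rot: [2.225, 2.212, 0.007]
wrist_force: [5.4, 0.5, -1.6]
grip_width: 0.0125
```

>>> jog_arm --pt "0 0 0" --pt "4 0 0" --pt "8 0 0" --pt "12 0 0" --pt "16 0 0" --pt "20 0 0" --pt "25 0 0" --pt "30 0 0" --pt "30 0 0" --twist '[0, 0, 0, 0, 0, 0, 0, 0, 0]' --jaw '[-1, -1, -1, -1, -1, -1, -1, -1, -1]'

```text
time: 6.15
ee_pos: [0.5017, 0.3896, 0.1282]
ee_rot: [2.222, 2.208, 0.001]
wrist_force: [6.7, -6.9, 1.9]
grip_width: 0.0128
```

Run:
```python
from h import *
s=ctrl.sense(); print(s['ee_pos'],s['grip_width'],s['wrist_force'])
c,im=snap('wrist','w5.png')
print('knob top',proj(c,[.5003,.3635,.166]),proj(c,[.5003,.3935,.166]),'tip',proj(c,s['ee_pos']))
cv2.imwrite('pics/w5c.png',cv2.resize(cv2.imread('pics/w5.png')[170:370,160:360],None,fx=3,fy=3,interpolation=cv2.INTER_CUBIC))
```

```text
[0.5017 0.3896 0.1282] 0.012821278077826476 [ 6.706  -6.9334  1.902 ]
knob top [251.4068 290.5248] [250.979  246.4656] tip [252.9579 223.8588]
```

View pics/w5c.png

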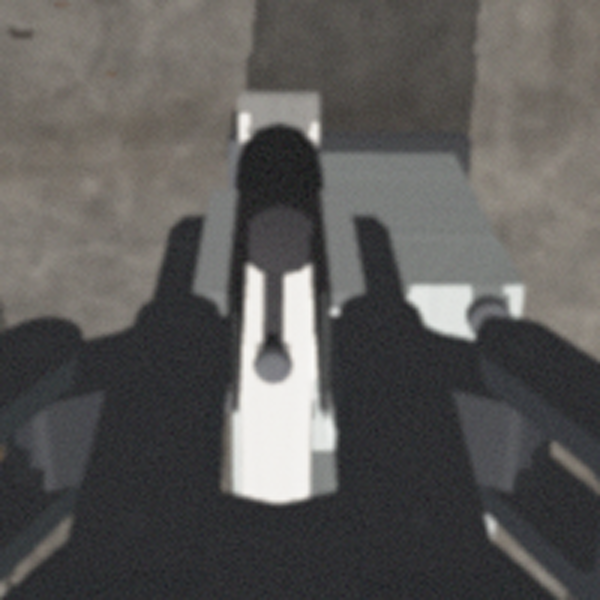

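>>> jog_arm --pt "0 0 0" --pt "0 0 0" --pt "0 0 0" --pt "0 0 -30" --pt "0 0 -60" --pt "-30 10 -75" --pt "-65 18 -75" --pt "-94 25 -75" --pt "-94 25 -75" --pt "-94 25 -75" --twist '[0, 0, 0, 0, 0, 0, -2, -2, -2, -2]' --jaw '[1, 1, 1, 1, 1, 1, 1, 1, 1, 1]'

```text
time: 7.03
ee_pos: [0.5227, 0.297, 0.2024]
ee_rot: [-2.19, -2.252, -0.0]
wrist_force: [-0.3, 0.1, -1.4]
grip_width: 0.0852
```

Run:
```python
from h import *
s=ctrl.sense(); print(s['ee_pos'],s['grip_width'],s['wrist_force'],R.from_rotvec(s['ee_rot']).as_matrix()[:2,:2])
c,im=snap('wrist','w6.png')
print('pin1',proj(c,[.5265,.2975,.154]),'tip',proj(c,s['ee_pos']), c[1])
cv2.imwrite('pics/w6c.png',cv2.resize(cv2.imread('pics/w6.png')[150:350,160:360],None,fx=3,fy=3,interpolation=cv2.INTER_CUBIC))
```

```text
[0.5227 0.297  0.2024] 0.08522069676685522 [-0.3     0.0642 -1.4205] [[-0.0279  0.9996]
 [ 0.9996  0.0279]]
pin1 [257.2718 199.7927] tip [252.9717 223.8923] [0.5202 0.3781 0.3764]
```

View pics/w6c.png

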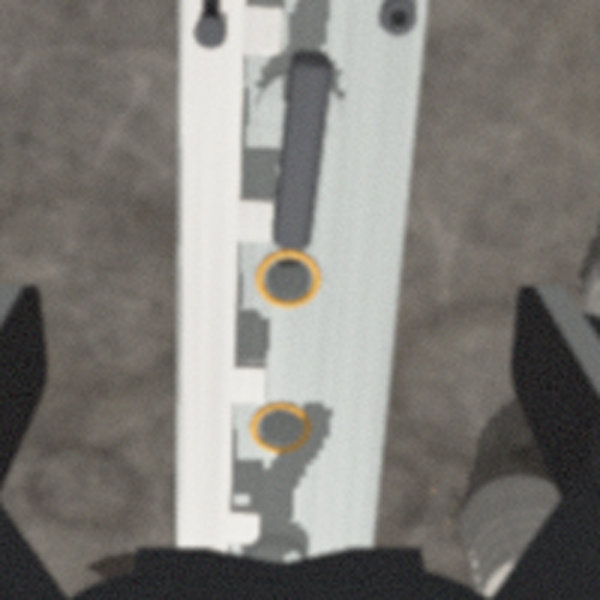

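Run:
```python
from h import *
c=cam('wrist')
f,n=[ray(c,np.array(m)/3+[160,150],.154) for m in((313,66),(291,246))]
print(f,n,np.linalg.norm(f-n),(f+n)/2,np.degrees(np.arctan2((f-n)[0],(f-n)[1])),tool((f+n)/2))
for m in ((289,279),(281,428),(398,15)): print(ray(c,np.array(m)/3+[160,150],.1))
```

```text
[0.5313 0.3234 0.154 ] [0.5271 0.2675 0.154 ] 0.05614754710476803 [0.5292 0.2955 0.154 ] 4.338581797147838 [-2.6746  6.6575 48.2073]
[0.5286 0.2264 0.1   ]
[0.5276 0.1583 0.1   ]
[0.5623 0.3287 0.1   ]
```

>>> jog_arm --pt "-1 3 10" --pt "-2.5 6.5 30" --pt "-2.5 6.5 50" --pt "-2.5 6.5 65" --pt "-2.5 6.5 70" --pt "-2.5 6.5 70" --pt "-2.5 6.5 70" --twist '[3, 6, 6, 6, 6, 6, 6]' --jaw '[1, 1, 1, 1, 1, 1, 1]'

```text
time: 7.67
ee_pos: [0.5291, 0.2965, 0.1324]
ee_rot: [-2.301, -2.138, 0.0]
wrist_force: [-0.2, 0.1, -0.1]
grip_width: 0.0856
```

>>> jog_arm --pt "0 0 0" --pt "0 0 0" --pt "0 0 0" --pt "0 0 0" --pt "0 0 0" --pt "0 0 0" --pt "0 0 0" --pt "0 0 0" --pt "0 0 0" --twist '[0, 0, 0, 0, 0, 0, 0, 0, 0]' --jaw '[-1, -1, -1, -1, -1, -1, -1, -1, -1]'

```text
time: 8.42
ee_pos: [0.5293, 0.2955, 0.1323]
ee_rot: [-2.303, -2.137, 0.0]
wrist_force: [-0.3, -0.1, 0.2]
grip_width: 0.0001
```

Run:
```python
from h import *
s=ctrl.sense(); print(s['ee_pos'],s['grip_width'],s['wrist_force'],s['torque'],s['q'],R.from_rotvec(s['ee_rot']).as_matrix()[:2,:2])
```

```text
[0.5293 0.2955 0.1323] 0.0001320575073787819 [-0.2564 -0.1335  0.2225] [0.0453 0.0405 0.034 ] [ 0.4026  0.2862 -0.1611  1.1236  0.      2.048 ] [[ 0.0745  0.9972]
 [ 0.9972 -0.0745]]
```

>>> jog_arm --pt "0 0 0" --pt "0 0 0" --pt "0 0 0" --pt "0 0 0" --pt "0 0 2" --pt "0 0 4" --pt "0 0 6" --pt "0 0 6" --twist '[0, 0, 0, 0, 0, 0, 0, 0]' --jaw '[1, 1, 1, 1, 1, 1, 1, 1]'

```text
time: 9.08
ee_pos: [0.5289, 0.2954, 0.1256]
ee_rot: [-2.302, -2.137, 0.002]
wrist_force: [0.2, -0.3, 0.2]
grip_width: 0.0855
```

>>> jog_arm --pt "0 0 0" --pt "0 0 0" --pt "0 0 0" --pt "0 0 0" --pt "0 0 0" --pt "0 0 0" --pt "0 0 0" --pt "0 0 0" --pt "0 0 0" --twist '[0, 0, 0, 0, 0, 0, 0, 0, 0]' --jaw '[-1, -1, -1, -1, -1, -1, -1, -1, -1]'

```text
time: 9.83
ee_pos: [0.5294, 0.2956, 0.1263]
ee_rot: [2.303, 2.137, -0.0]
wrist_force: [-1.2, -0.7, 0.1]
grip_width: -0.0001
```

Run:
```python
from h import *
s=ctrl.sense(); print(s['ee_pos'],s['grip_width'],s['wrist_force'],s['torque'])
c,im=snap('wrist','w7.png')
print('pin1',proj(c,[.529,.295,.154]),'tip',proj(c,s['ee_pos']))
cv2.imwrite('pics/w7c.png',cv2.resize(cv2.imread('pics/w7.png')[170:370,160:360],None,fx=3,fy=3,interpolation=cv2.INTER_CUBIC))
```

```text
[0.5294 0.2956 0.1263] -0.0001124864631800329 [-1.1749 -0.7118  0.124 ] [-0.0048  0.0073  0.0082]
pin1 [252.4299 244.237 ] tip [252.9034 223.8548]
```

View pics/w7c.png

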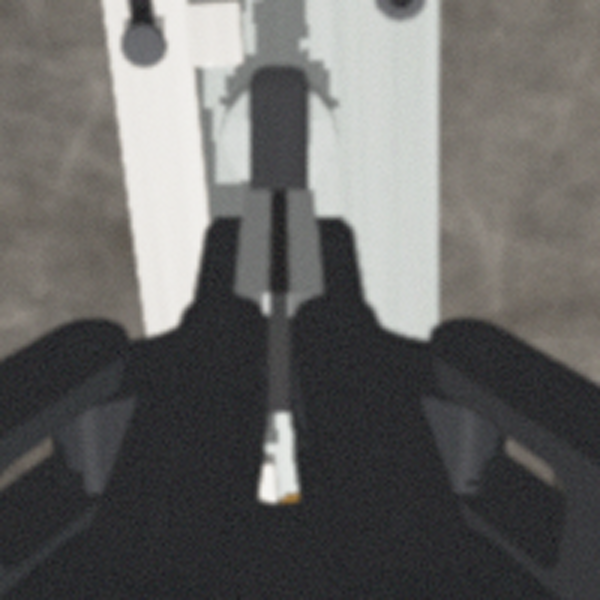

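>>> jog_arm --pt "0 0 0" --pt "0 0 0" --pt "0 0 0" --pt "0 0 0" --pt "0 0 4" --pt "0 0 8" --pt "0 0 12" --pt "0 0 16" --pt "0 0 20" --pt "0 0 20" --twist '[0, 0, 0, 0, 0, 0, 0, 0, 0, 0]' --jaw '[1, 1, 1, 1, 1, 1, 1, 1, 1, 1]'

```text
time: 10.72
ee_pos: [0.5285, 0.2952, 0.1049]
ee_rot: [-2.302, -2.137, 0.003]
wrist_force: [0.5, 0.7, -0.0]
grip_width: 0.0853
```

>>> jog_arm --pt "0 0 0" --pt "0 0 0" --pt "0 0 0" --pt "0 0 0" --pt "0 0 0" --pt "0 0 0" --pt "0 0 0" --pt "0 0 0" --pt "0 0 0" --twist '[0, 0, 0, 0, 0, 0, 0, 0, 0]' --jaw '[-1, -1, -1, -1, -1, -1, -1, -1, -1]'

```text
time: 11.47
ee_pos: [0.5296, 0.2957, 0.1067]
ee_rot: [2.303, 2.137, 0.001]
wrist_force: [-0.1, -0.9, 1.9]
grip_width: 0.0101
```

Run:
```python
from h import *
s=ctrl.sense(); print(s['ee_pos'],s['grip_width'],s['wrist_force'],s['torque'])
c,im=snap('wrist','w8.png')
for P in ([.529,.295,.106],[.529,.295,.138],[.529,.306,.138],[.529,.306,.106]): print(P,proj(c,P))
```

```text
[0.5296 0.2957 0.1067] 0.010129962822660932 [-0.084  -0.8989  1.9282] [-0.082   0.2079 -0.0342]
[0.529, 0.295, 0.106] [252.2636 224.3338]
[0.529, 0.295, 0.138] [252.2374 247.3982]
[0.529, 0.306, 0.138] [250.8139 230.6775]
[0.529, 0.306, 0.106] [251.0701 209.8844]
```

>>> jog_arm --pt "0 0 0" --pt "0 0 0" --pt "0 0 0" --pt "0 0 0" --pt "0 0 3" --pt "0 0 6" --pt "0 0 8" --pt "0 0 8" --twist '[0, 0, 0, 0, 0, 0, 0, 0]' --jaw '[0, 0, 0, 0, 0, 0, 0, 0]'

```text
time: 12.18
ee_pos: [0.5288, 0.2953, 0.0974]
ee_rot: [-2.302, -2.137, 0.002]
wrist_force: [0.4, -0.2, 0.4]
grip_width: 0.0425
```

>>> jog_arm --pt "0 0 0" --pt "0 0 0" --pt "0 0 0" --pt "0 0 0" --pt "0 0 0" --pt "0 0 0" --pt "0 0 0" --pt "0 0 0" --twist '[0, 0, 0, 0, 0, 0, 0, 0]' --jaw '[-1, -1, -1, -1, -1, -1, -1, -1]'

```text
time: 12.85
ee_pos: [0.5295, 0.2956, 0.0985]
ee_rot: [2.303, 2.137, 0.0]
wrist_force: [-1.1, -0.4, 2.2]
grip_width: 0.0107
```

Run:
```python
from h import *
s=ctrl.sense(); print(s['ee_pos'],s['grip_width'],s['wrist_force'],s['torque'],s['q'])
c,im=snap('wrist','w9.png')
cv2.imwrite('pics/w9c.png',cv2.resize(cv2.imread('pics/w9.png')[170:370,160:360],None,fx=3,fy=3,interpolation=cv2.INTER_CUBIC))
```

```text
[0.5295 0.2956 0.0985] 0.010682939053763676 [-1.115  -0.3826  2.2148] [ 0.0103  0.0499 -0.0234] [ 0.4027  0.3134 -0.2005  1.0566 -0.      2.048 ]
```

View pics/w9c.png

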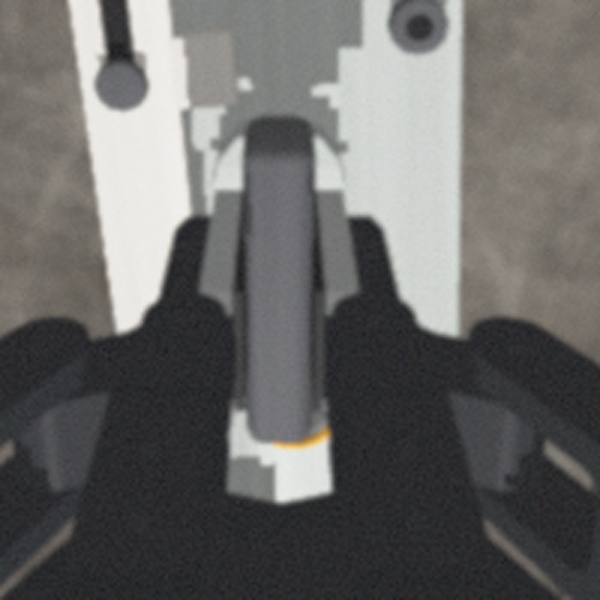

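>>> jog_arm --pt "0 0 0" --pt "0 0 -0.2" --pt "0 0 -0.5" --pt "0 0 -0.8" --pt "0 0 -1.1" --pt "0 0 -1.4" --pt "0 0 -1.7" --pt "0 0 -2.0" --pt "0 0 -2.3" --pt "0 0 -2.6" --twist '[-7, -14, -21, -28, -35, -42, -49, -56, -63, -70]' --jaw '[-1, -1, -1, -1, -1, -1, -1, -1, -1, -1]'

```text
time: 13.73
ee_pos: [0.5284, 0.2949, 0.099]
ee_rot: [-0.653, -3.071, 0.003]
wrist_force: [0.7, -0.8, -6.3]
grip_width: 0.011
```

Run:
```python
from h import *
s=ctrl.sense(); print(s['ee_pos'],s['grip_width'],s['wrist_force'],s['torque'],s['q'])
```

```text
[0.5284 0.2949 0.099 ] 0.011002695766681201 [ 0.7286 -0.8195 -6.3416] [ 0.0185 -0.3794 -0.3889] [ 0.4024  0.3129 -0.2002  1.0604 -0.0003  0.8214]
```

>>> jog_arm --pt "0 0 -0.3" --pt "0 0 -0.6" --pt "0 0 -0.9" --pt "0 0 -1.2" --pt "0 0 -1.5" --pt "0 0 -1.8" --pt "0 0 -2.1" --pt "0 0 -2.4" --pt "0 0 -2.7" --pt "0 0 -3.0" --twist '[-7, -14, -21, -28, -35, -42, -49, -56, -63, -70]' --jaw '[-1, -1, -1, -1, -1, -1, -1, -1, -1, -1]'

```text
time: 14.57
ee_pos: [0.5283, 0.2946, 0.1006]
ee_rot: [1.226, -2.889, 0.001]
wrist_force: [3.1, -0.2, -12.4]
grip_width: 0.0107
```

>>> jog_arm --pt "0 0 -0.3" --pt "0 0 -0.6" --pt "0 0 -0.9" --pt "0 0 -1.2" --pt "0 0 -1.5" --pt "0 0 -1.8" --pt "0 0 -2.1" --pt "0 0 -2.4" --pt "0 0 -2.7" --pt "0 0 -3.0" --twist '[-7, -14, -21, -28, -35, -42, -49, -56, -63, -70]' --jaw '[-1, -1, -1, -1, -1, -1, -1, -1, -1, -1]'

```text
time: 15.4
ee_pos: [0.5291, 0.2945, 0.1033]
ee_rot: [2.662, -1.664, -0.0]
wrist_force: [5.0, -0.7, -14.3]
grip_width: 0.0107
```

>>> jog_arm --pt "0 0 0" --pt "0 0 -0.3" --pt "0 0 -0.6" --pt "0 0 -0.9" --pt "0 0 -1.2" --pt "0 0 -1.5" --pt "0 0 -1.8" --pt "0 0 -2.1" --pt "0 0 -2.4" --pt "0 0 -2.7" --twist '[7, 14, 21, 28, 35, 42, 49, 56, 63, 70]' --jaw '[-1, -1, -1, -1, -1, -1, -1, -1, -1, -1]'

```text
time: 16.23
ee_pos: [0.5285, 0.2945, 0.1074]
ee_rot: [1.211, -2.896, 0.002]
wrist_force: [2.6, -1.0, -6.4]
grip_width: 0.0107
```

>>> jog_arm --pt "0 0 -0.3" --pt "0 0 -0.6" --pt "0 0 -0.9" --pt "0 0 -1.2" --pt "0 0 -1.5" --pt "0 0 -1.8" --pt "0 0 -2.1" --pt "0 0 -2.4" --pt "0 0 -2.7" --pt "0 0 -3.0" --twist '[7, 14, 21, 28, 35, 42, 49, 56, 63, 70]' --jaw '[-1, -1, -1, -1, -1, -1, -1, -1, -1, -1]'

```text
time: 17.07
ee_pos: [0.5288, 0.2954, 0.1119]
ee_rot: [-0.669, -3.068, 0.001]
wrist_force: [-1.0, -0.8, -1.8]
grip_width: 0.0108
```

>>> jog_arm --pt "0 0 -0.3" --pt "0 0 -0.6" --pt "0 0 -0.9" --pt "0 0 -1.2" --pt "0 0 -1.5" --pt "0 0 -1.8" --pt "0 0 -2.1" --pt "0 0 -2.4" --pt "0 0 -2.7" --pt "0 0 -3.0" --twist '[7, 14, 21, 28, 35, 42, 49, 56, 63, 70]' --jaw '[-1, -1, -1, -1, -1, -1, -1, -1, -1, -1]'

```text
time: 17.9
ee_pos: [0.5292, 0.2953, 0.115]
ee_rot: [2.309, 2.13, -0.001]
wrist_force: [0.6, -0.9, -1.4]
grip_width: 0.011
```

>>> jog_arm --pt "0 0 -2" --pt "0 0 -5" --pt "0 0 -10" --pt "0 0 -20" --pt "0 0 -35" --pt "0 0 -55" --pt "0 0 -75" --pt "0 0 -95" --pt "0 0 -115" --pt "0 0 -125" --twist '[0, 0, 0, 0, 0, 0, 0, 0, 0, 0]' --jaw '[-1, -1, -1, -1, -1, -1, -1, -1, -1, -1]'

```text
time: 18.73
ee_pos: [0.5304, 0.2963, 0.2447]
ee_rot: [2.3, 2.138, 0.007]
wrist_force: [0.7, -0.4, -1.1]
grip_width: 0.0108
```

Run:
```python
from h import *
s=ctrl.sense(); print(s['ee_pos'],s['grip_width'],s['wrist_force'],R.from_rotvec(s['ee_rot']).as_matrix()[:2,:2])
c,im=snap('scene','s1.png'); p=s['ee_pos']
for z in (p[2]+.0555,p[2],p[2]-.06,p[2]-.09): print(z,proj(c,[p[0],p[1],z]))
u=proj(c,[p[0],p[1],p[2]-.03]).astype(int)
a=cv2.resize(im[u[1]-50:u[1]+50,u[0]-50:u[0]+50,::-1],None,fx=6,fy=6,interpolation=cv2.INTER_CUBIC); cv2.imwrite('pics/s1c.png',a); print(u)
c2,im2=snap('wrist','w10.png')
for l in('low_slot',):print([(d['confidence'],d['location']) for d in eyes.masks_of('wrist',l)])
```

```text
[0.5304 0.2963 0.2447] 0.010757768033068396 [ 0.7012 -0.3695 -1.1332] [[ 0.0732  0.9973]
 [ 0.9973 -0.0732]]
0.300170078214238 [195.6732 158.3278]
0.24467007821423803 [197.005  173.5221]
0.18467007821423803 [198.3967 189.4004]
0.15467007821423803 [199.0747 197.1349]
[197 181]
[]
```

View pics/s1c.png

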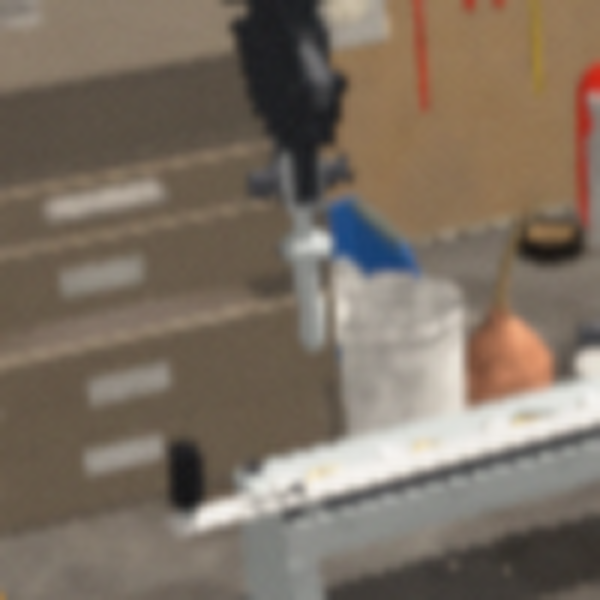

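>>> jog_arm --pt "-20 0 0" --pt "-55 -2 0" --pt "-95 -4 0" --pt "-135 -6 0" --pt "-175 -8 0" --pt "-215 -9 0" --pt "-255 -10 0" --pt "-295 -12 0" --pt "-335 -13 0" --pt "-375 -14 0" --twist '[0, 0, 0, 0, -4, -4, -4, -4, -4, -4]' --jaw '[-1, -1, -1, -1, -1, -1, -1, -1, -1, -1]'

```text
time: 19.72
ee_pos: [0.4855, -0.0786, 0.2388]
ee_rot: [-2.224, -2.215, 0.002]
wrist_force: [0.4, 0.2, -1.0]
grip_width: 0.011
```

>>> jog_arm --pt "-40 8 0" --pt "-80 8 0" --pt "-115 8 0" --pt "-145 8 0" --pt "-165 8 0" --pt "-170 8 0" --pt "-170 8 0" --pt "-170 8 0" --twist '[0, 0, 0, 0, 0, 0, 0, 0]' --jaw '[-1, -1, -1, -1, -1, -1, -1, -1]'

```text
time: 20.38
ee_pos: [0.4938, -0.2463, 0.2392]
ee_rot: [-2.224, -2.214, 0.0]
wrist_force: [1.1, 1.5, -1.4]
grip_width: 0.0109
```

Run:
```python
from h import *
s=ctrl.sense(); print(s['ee_pos'],s['grip_width'],s['wrist_force'],R.from_rotvec(s['ee_rot']).as_matrix()[:2,:2],s['q'])
c,im=snap('wrist','w11.png')
for l in('low_slot',):print([(d['confidence'],d['location']) for d in eyes.masks_of('wrist',l)])
for P in ([.463,-.2,.082],[.563,-.2,.108]): print(proj(c,P))
cv2.imwrite('pics/w11b.png',cv2.resize(im[100:370,120:480,::-1],None,fx=2.2,fy=2.2,interpolation=cv2.INTER_CUBIC))
```

```text
[ 0.4938 -0.2463  0.2392] 0.010888578738591287 [ 1.1068  1.495  -1.4057] [[ 0.0048  1.    ]
 [ 1.     -0.0048]] [-0.5803  0.1309 -0.1241  1.3191  0.0007  0.9953]
[(0.6, [246.6, 142.9])]
[227.1541 132.9334]
[315.4826 134.9953]
```

View pics/w11b.png

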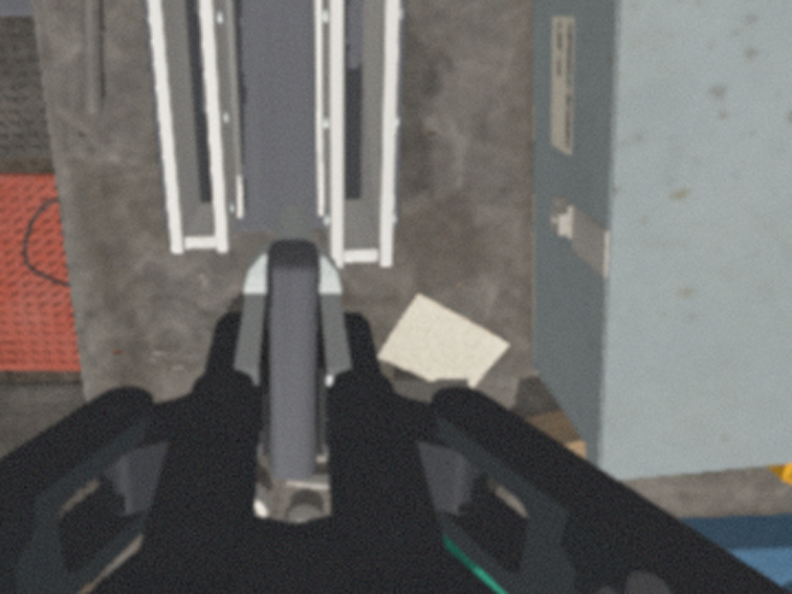

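Run:
```python
from h import *
c=cam('wrist')
q={'L':[(170,250),(229,250),(152,0),(215,0)],'R':[(333,263),(393,263),(330,0),(402,0)]}
for k in q:
  for z in (.082,.108):
    P=[ray(c,np.array(m)/2.2+[120,100],z) for m in q[k]]
    print(k,z,[p[:2] for p in P],np.linalg.norm(P[0]-P[1]),np.linalg.norm(P[2]-P[3]))
im=cv2.imread('pics/w11.png');cv2.imwrite('pics/w11d.png',cv2.resize(im[0:270,160:360],None,fx=2.9,fy=2.2,interpolation=cv2.INTER_CUBIC))
```

```text
L 0.082 [array([ 0.4206, -0.3043]), array([ 0.456 , -0.3044]), array([ 0.4207, -0.1622]), array([ 0.4538, -0.1623])] 0.03543172745580982 0.03311181399984357
L 0.108 [array([ 0.4263, -0.2934]), array([ 0.459 , -0.2935]), array([ 0.4265, -0.1624]), array([ 0.457 , -0.1625])] 0.03265713087001196 0.03051888577786733
R 0.082 [array([ 0.5186, -0.3131]), array([ 0.5549, -0.3132]), array([ 0.5142, -0.1625]), array([ 0.5521, -0.1626])] 0.03627819499179321 0.0378184300262162
R 0.108 [array([ 0.5167, -0.3015]), array([ 0.5501, -0.3016]), array([ 0.5127, -0.1627]), array([ 0.5476, -0.1628])] 0.03343731301423008 0.034856934937898924
```

>>> jog_arm --pt "20 -20 0" --pt "40 -40 0" --pt "56 -56 10" --pt "56 -56 30" --pt "56 -56 60" --pt "56 -56 80" --pt "56 -56 80" --pt "56 -56 80" --twist '[0, 0, 0, 0, 0, 0, 0, 0]' --jaw '[-1, -1, -1, -1, -1, -1, -1, -1]'

```text
time: 21.15
ee_pos: [0.4378, -0.1893, 0.1599]
ee_rot: [-2.223, -2.216, 0.001]
wrist_force: [-0.1, -0.6, -1.1]
grip_width: 0.0105
```

Run:
```python
from h import *
s=ctrl.sense(); print(s['ee_pos'],s['grip_width'],s['wrist_force'],R.from_rotvec(s['ee_rot']).as_matrix()[:2,:2],s['q'])
c,im=snap('wrist','w12.png')
for x,z in ((.4378-.017,.082),(.4378+.017,.082),(.5318-.017,.108),(.5318+.017,.108)): print([np.round(proj(c,[x,y,z])) for y in (-.17,-.14)])
for y in (-.16,-.148,-.14):
  for n,xs,z in (('low',np.arange(.405,.475,.0025),.082),('tall',np.arange(.5,.565,.0025),.108)):
    print(n,y,[int(im[tuple(np.round(proj(c,[x,y,z])[::-1]).astype(int))].mean()) for x in xs])
cv2.imwrite('pics/w12b.png',cv2.resize(im[80:370,120:400,::-1],None,fx=2.05,fy=2.05,interpolation=cv2.INTER_CUBIC))
```

```text
[ 0.4378 -0.1893  0.1599] 0.010455804332855876 [-0.1297 -0.6356 -1.0964] [[ 0.003  1.   ]
 [ 1.    -0.003]] [-0.5439  0.0425 -0.392   1.1393  0.0002  1.0299]
[array([235., 171.]), array([234., 139.])]
[array([271., 170.]), array([271., 139.])]
[array([343., 178.]), array([346., 142.])]
[array([382., 177.]), array([388., 142.])]
low -0.16 [111, 116, 115, 116, 116, 163, 236, 231, 161, 109, 77, 75, 108, 118, 113, 119, 180, 234, 224, 103, 110, 117, 116, 114, 114, 116, 114, 112]
tall -0.16 [132, 132, 130, 133, 135, 218, 228, 211, 137, 135, 135, 133, 131, 134, 135, 156, 217, 227, 204, 113, 112, 119, 115, 110, 113, 112]
low -0.148 [117, 115, 115, 116, 113, 188, 227, 223, 185, 231, 232, 231, 153, 149, 150, 151, 147, 154, 220, 97, 104, 114, 116, 113, 119, 116, 112, 117]
tall -0.148 [130, 120, 132, 133, 131, 216, 229, 225, 228, 228, 231, 231, 233, 229, 193, 140, 222, 228, 194, 116, 118, 116, 123, 120, 118, 114]
low -0.14 [109, 115, 113, 115, 113, 167, 230, 140, 135, 131, 134, 134, 132, 131, 131, 131, 132, 131, 149, 88, 107, 111, 114, 115, 115, 113, 111, 115]
tall -0.14 [128, 131, 130, 131, 130, 132, 135, 131, 130, 133, 131, 130, 128, 126, 118, 116, 112, 110, 101, 111, 115, 110, 115, 117, 118, 119]
```

>>> jog_arm --pt "0 -2.8 0" --pt "0 -2.8 5" --pt "0 -2.8 13" --pt "0 -2.8 21" --pt "0 -2.8 29" --pt "0 -2.8 37" --pt "0 -2.8 45" --pt "0 -2.8 55" --pt "0 -2.8 65" --pt "0 -2.8 70" --twist '[0, 0, 0, 0, 0, 0, 0, 0, 0, 0]' --jaw '[-1, -1, -1, -1, -1, -1, -1, -1, -1, -1]'

```text
time: 22.03
ee_pos: [0.4351, -0.1905, 0.0887]
ee_rot: [-2.225, -2.214, 0.001]
wrist_force: [-0.4, 0.2, -2.5]
grip_width: 0.011
```

>>> jog_arm --pt "0 0 3" --pt "0 0 6" --pt "0 0 8" --pt "0 0 9" --pt "0 0 9" --twist '[0, 0, 0, 0, 0]' --jaw '[-1, -1, -1, -1, -1]'

```text
time: 22.45
ee_pos: [0.4363, -0.1912, 0.0817]
ee_rot: [2.227, 2.216, 0.0]
wrist_force: [1.4, 0.4, -1.6]
grip_width: 0.0111
```

>>> jog_arm --pt "0 0 0" --pt "0 0 0" --pt "0 0 0" --pt "0 0 0" --pt "0 0 -20" --pt "0 0 -60" --pt "0 0 -100" --pt "0 0 -130" --pt "0 0 -130" --pt "0 0 -130" --twist '[0, 0, 0, 0, 0, 0, 0, 0, 0, 0]' --jaw '[0, 0, 0, 0, 0, 0, 0, 0, 0, 0]'

```text
time: 23.28
ee_pos: [0.438, -0.1922, 0.2144]
ee_rot: [2.222, 2.212, 0.002]
wrist_force: [-0.3, -1.0, -0.5]
grip_width: 0.0426
```

Run:
```python
from h import *
s=ctrl.sense(); print(s['ee_pos'],s['grip_width'],s['wrist_force'])
c,im=snap('wrist','w13.png')
b=[ [.435,-.1905,z] for z in (.136,.144,.152)]
print([proj(c,p) for p in b],[np.round(proj(c,[.435,-.1905+d,.136])) for d in(-.03,.03)])
cv2.imwrite('pics/w13b.png',cv2.resize(im[120:370,150:400,::-1],None,fx=2.4,fy=2.4,interpolation=cv2.INTER_CUBIC))
```

```text
[ 0.438  -0.1922  0.2144] 0.04263045042069427 [-0.3399 -0.9826 -0.5038]
[array([249.2892, 187.7203]), array([249.2382, 190.2872]), array([249.184 , 193.0102])] [array([250., 216.]), array([249., 157.])]
```

View pics/w13b.png

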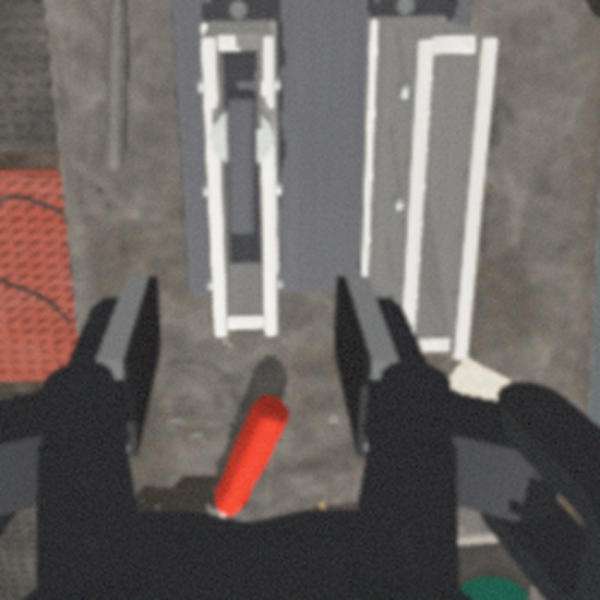

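>>> jog_arm --pt "35 11 0" --pt "73 23 0" --pt "111 35 0" --pt "149 47 0" --pt "187 59 0" --pt "225 71 0" --pt "263 83 0" --pt "282 89 0" --pt "282 89 0" --pt "282 89 0" --twist '[0, 0, 5, 10, 15, 20, 20, 20, 20, 20]' --jaw '[1, 1, 1, 1, 1, 1, 1, 1, 1, 1]'

```text
time: 24.17
ee_pos: [0.525, 0.0913, 0.2093]
ee_rot: [-2.574, -1.798, 0.006]
wrist_force: [0.5, 0.3, -0.2]
grip_width: 0.0853
```

```bash
cat > bar.py <<'E'
from h import *
s=ctrl.sense(); print(s['ee_pos'],s['grip_width'],s['q'],R.from_rotvec(s['ee_rot']).as_matrix()[:2,:2])
c,im=snap('wrist','w14.png')
# rectify plane z=.154 around the pin, 0.5 mm grid
x0,y0=.527,.09; xs=np.arange(x0-.06,x0+.06,.0005); ys=np.arange(y0+.06,y0-.06,-.0005)
m=np.array([[proj(c,[x,y,.154]) for x in xs] for y in ys],np.float32)
t=cv2.remap(im[:,:,::-1].copy(),m[...,0],m[...,1],cv2.INTER_LINEAR); cv2.imwrite('pics/rect.png',cv2.resize(t,None,fx=2.5,fy=2.5))
g=cv2.cvtColor(t,cv2.COLOR_BGR2GRAY)
for th in (90,105,115):
    n,l,st,ce=cv2.connectedComponentsWithStats(((g<th)).astype(np.uint8))
    for i in range(1,n):
        if st[i,4]>600:
            r=cv2.minAreaRect(np.argwhere(l==i)[:,::-1].astype(np.float32)); print(th,st[i],'centre',x0-.06+r[0][0]*.0005,y0+.06-r[0][1]*.0005,np.array(r[1])*.5,r[2])
E
python3 bar.py
```

```text
[0.525  0.0913 0.2093] 0.08532392674262182 [ 0.0511  0.112  -0.2088  1.2544 -0.0005  1.9733] [[ 0.3441  0.9389]
 [ 0.9389 -0.3441]]
90 [  10  176   85   64 2210] centre 0.49283876419067385 0.04627905273437499 [36.7415 28.8622] 59.98163604736328
90 [ 130  208   52   32 1200] centre 0.5447500000000001 0.03824999999999999 [15.5 25.5] 90.0
105 [   0    0   59  175 7253] centre 0.48150000000000004 0.10649999999999998 [87. 29.] 90.0
105 [    0     0   240   240 16261] centre 0.52675 0.09025 [119.5 119.5] 90.0
105 [  75   57   76  117 2276] centre 0.5261704025268555 0.09043752288818359 [16.4546 64.1981] 27.423351287841797
105 [ 67  70  18  84 852] centre 0.50475 0.09425 [41.5  8.5] 90.0
115 [    0     0   240   240 36387] centre 0.52675 0.09025 [119.5 119.5] 90.0
115 [ 66  70  23  85 971] centre 0.5055000000000001 0.094 [42. 11.] 90.0
```

Run:
```python
import cv2,numpy as np
t=cv2.resize(cv2.imread('pics/rect.png'),(240,240),interpolation=cv2.INTER_AREA); g=cv2.cvtColor(t,cv2.COLOR_BGR2GRAY)
for th in (96,100,104):
    n,l,st,ce=cv2.connectedComponentsWithStats((g<th).astype(np.uint8))
    i=l[119,118]; k=(l==i); p=np.argwhere(k)[:,::-1].astype(float); w,v=np.linalg.eigh(np.cov(p.T)); print(th,i,k.sum(),p.mean(0)*.5-60,v[:,1],np.degrees(np.arctan(-v[0,1]/v[1,1])),np.sqrt(w*12)*.5)
i=l[119,118]
for r in range(50,180,8):
    q=np.where(l[r]==i)[0]; print(r,q.min() if len(q) else None,q.max() if len(q) else None,end='; ')
```

```text
96 0 45787 [ 2.83726822 -5.10668967] [0.58471718 0.81123722] -35.78301232290897 [114.82083164 116.19555476]
100 0 39395 [ 3.50239878 -7.33926894] [-0.04592548  0.99894487] 2.632261854610326 [110.30768222 113.01266783]
104 13 2073 [ 0.46382055 -5.58658948] [-0.4057164   0.91399902] 23.936028479759056 [10.90531992 60.07102154]
50 None None; 58 132 139; 66 128 150; 74 125 149; 82 121 144; 90 120 141; 98 117 136; 106 113 133; 114 110 130; 122 106 126; 130 102 122; 138 99 118; 146 95 115; 154 92 111; 162 85 112; 170 103 109; 178 None None;
```

>>> jog_arm --pt "0.5 2 10" --pt "0.5 2 35" --pt "0.5 2 60" --pt "0.5 2 80" --pt "0.5 2 95" --pt "0.5 2 105" --pt "0.5 2 111" --pt "0.5 2 111" --pt "0.5 2 111" --twist '[3, 3, 3, 3, 3, 3, 3, 3, 3]' --jaw '[1, 1, 1, 1, 1, 1, 1, 1, 1]'

```text
time: 24.97
ee_pos: [0.5287, 0.0897, 0.1009]
ee_rot: [2.624, 1.727, 0.0]
wrist_force: [0.2, -0.1, -0.6]
grip_width: 0.0851
```

>>> jog_arm --pt "0 0 0" --pt "0 0 0" --pt "0 0 0" --pt "0 0 0" --pt "0 0 0" --pt "0 0 0" --pt "0 0 0" --pt "0 0 0" --pt "0 0 0" --pt "0 0 0" --twist '[0, 0, 0, 0, 0, 0, 0, 0, 0, 0]' --jaw '[-1, -1, -1, -1, -1, -1, -1, -1, -1, -1]'

```text
time: 25.8
ee_pos: [0.5271, 0.091, 0.1009]
ee_rot: [-2.621, -1.726, 0.002]
wrist_force: [-4.0, 1.9, 6.2]
grip_width: 0.0107
```

Run:
```python
from h import *
s=ctrl.sense(); print(s['ee_pos'],s['grip_width'],s['wrist_force'],s['torque'],s['q'],R.from_rotvec(s['ee_rot']).as_matrix()[:2,:2])
```

```text
[0.5271 0.091  0.1009] 0.010733858631719396 [-3.9981  1.8679  6.1974] [ 0.3045  0.9386 -0.1167] [ 0.0491  0.1941 -0.3524  1.0269  0.0016  2.0259] [[ 0.3949  0.9187]
 [ 0.9187 -0.3949]]
```

>>> jog_arm --pt "0 0 -0.3" --pt "0 0 -0.6" --pt "0 0 -0.9" --pt "0 0 -1.2" --pt "0 0 -1.5" --pt "0 0 -1.8" --pt "0 0 -2.1" --pt "0 0 -2.4" --pt "0 0 -2.7" --pt "0 0 -3.0" --twist '[-7, -14, -21, -28, -35, -42, -49, -56, -63, -70]' --jaw '[-1, -1, -1, -1, -1, -1, -1, -1, -1, -1]'

```text
time: 26.63
ee_pos: [0.5262, 0.0908, 0.1015]
ee_rot: [-1.149, -2.919, 0.001]
wrist_force: [-0.3, 1.0, -7.5]
grip_width: 0.0106
```

>>> jog_arm --pt "0 0 -0.3" --pt "0 0 -0.6" --pt "0 0 -0.9" --pt "0 0 -1.2" --pt "0 0 -1.5" --pt "0 0 -1.8" --pt "0 0 -2.1" --pt "0 0 -2.4" --pt "0 0 -2.7" --pt "0 0 -3.0" --twist '[-7, -14, -21, -28, -35, -42, -49, -56, -63, -70]' --jaw '[-1, -1, -1, -1, -1, -1, -1, -1, -1, -1]'

```text
time: 27.47
ee_pos: [0.5254, 0.0904, 0.1031]
ee_rot: [0.732, -3.049, -0.003]
wrist_force: [0.3, 0.2, -12.8]
grip_width: 0.011
```

>>> jog_arm --pt "0 0 -0.3" --pt "0 0 -0.6" --pt "0 0 -0.9" --pt "0 0 -1.2" --pt "0 0 -1.5" --pt "0 0 -1.8" --pt "0 0 -2.1" --pt "0 0 -2.4" --pt "0 0 -2.7" --pt "0 0 -3.0" --twist '[-7, -14, -21, -28, -35, -42, -49, -56, -63, -70]' --jaw '[-1, -1, -1, -1, -1, -1, -1, -1, -1, -1]'

```text
time: 28.3
ee_pos: [0.5257, 0.0901, 0.1058]
ee_rot: [2.35, -2.078, -0.007]
wrist_force: [2.2, 0.4, -15.2]
grip_width: 0.0109
```

>>> jog_arm --pt "0 0 0" --pt "0 0 -0.3" --pt "0 0 -0.6" --pt "0 0 -0.9" --pt "0 0 -1.2" --pt "0 0 -1.5" --pt "0 0 -1.8" --pt "0 0 -2.1" --pt "0 0 -2.4" --pt "0 0 -2.7" --twist '[7, 14, 21, 28, 35, 42, 49, 56, 63, 70]' --jaw '[-1, -1, -1, -1, -1, -1, -1, -1, -1, -1]'

```text
time: 29.13
ee_pos: [0.5257, 0.0904, 0.1098]
ee_rot: [0.717, -3.053, -0.002]
wrist_force: [-1.6, 0.8, -7.3]
grip_width: 0.0107
```

>>> jog_arm --pt "0 0 -0.3" --pt "0 0 -0.6" --pt "0 0 -0.9" --pt "0 0 -1.2" --pt "0 0 -1.5" --pt "0 0 -1.8" --pt "0 0 -2.1" --pt "0 0 -2.4" --pt "0 0 -2.7" --pt "0 0 -3.0" --twist '[7, 14, 21, 28, 35, 42, 49, 56, 63, 70]' --jaw '[-1, -1, -1, -1, -1, -1, -1, -1, -1, -1]'

```text
time: 29.97
ee_pos: [0.5267, 0.0905, 0.1142]
ee_rot: [-1.165, -2.914, 0.001]
wrist_force: [-1.7, 1.0, -1.1]
grip_width: 0.0107
```

>>> jog_arm --pt "0 0 -0.3" --pt "0 0 -0.6" --pt "0 0 -0.9" --pt "0 0 -1.2" --pt "0 0 -1.5" --pt "0 0 -1.8" --pt "0 0 -2.1" --pt "0 0 -2.4" --pt "0 0 -2.7" --pt "0 0 -3.0" --twist '[7, 14, 21, 28, 35, 42, 49, 56, 63, 70]' --jaw '[-1, -1, -1, -1, -1, -1, -1, -1, -1, -1]'

```text
time: 30.8
ee_pos: [0.5274, 0.0904, 0.1174]
ee_rot: [-2.628, -1.719, 0.003]
wrist_force: [-1.0, 0.0, -1.9]
grip_width: 0.0107
```

>>> jog_arm --pt "0 0 -2" --pt "0 0 -5" --pt "0 0 -10" --pt "0 0 -20" --pt "0 0 -35" --pt "0 0 -55" --pt "0 0 -75" --pt "0 0 -95" --pt "0 0 -115" --pt "0 0 -130" --twist '[0, 0, 0, 0, 0, 0, 0, 0, 0, 0]' --jaw '[-1, -1, -1, -1, -1, -1, -1, -1, -1, -1]'

```text
time: 31.63
ee_pos: [0.5298, 0.0903, 0.2517]
ee_rot: [2.621, 1.728, 0.006]
wrist_force: [-0.0, 0.8, -1.5]
grip_width: 0.0111
```

```bash
cat > ln.py <<'E'
from h import *
s=ctrl.sense(); print(s['ee_pos'],s['grip_width'],s['wrist_force'],R.from_rotvec(s['ee_rot']).as_matrix()[:2,:2])
c,im=snap('scene','s2.png'); p=s['ee_pos']
b=cv2.imread('pics/scene0.png')[:,:,::-1].astype(int)
d=np.abs(im.astype(int)-b).sum(2)
print('collar',proj(c,[p[0],p[1],p[2]-.001]),'60',proj(c,[p[0],p[1],p[2]-.061]),'90',proj(c,[p[0],p[1],p[2]-.091]))
u=proj(c,[p[0],p[1],p[2]-.04]).astype(int)
for r in range(u[1]-16,u[1]+24): print(r,d[r,u[0]-7:u[0]+9])
E
python3 ln.py
```

```text
[0.5298 0.0903 0.2517] 0.011087967112351119 [-0.0204  0.8493 -1.5097] [[ 0.3938  0.9192]
 [ 0.9192 -0.3938]]
collar [249.5542 160.132 ] 60 [250.0075 175.3088] 90 [250.2286 182.7129]
154 [  4   4   8   6   7   5  22 113 203 173  57  11   8   7   6   5]
155 [ 11   4   9   3   6   2  22 109 198 177  74  23   6   3   4   6]
156 [ 12   3   6   8   7   7  15  97 197 224 168 113  47   8   5   6]
157 [  6   6   5   4  20  64  21  82 205 288 301 266 127  25   3   8]
158 [ 13   2   4  15  11  75  24  76 230 373 396 354 174  36   5  10]
159 [  8   2   6  23  27  12  15  61 224 335 360 312 164  33   5   8]
160 [  7   4   3  16  35  20  13  50 174 264 276 220 107  18   7   6]
161 [  7   3   5   6  17  33  28  38 138 209 207 125  38   8   8   9]
162 [  7   8   8   5  15  25  57  21  85 115 113  54   9   2   4   2]
163 [14  4  1  7  4 24 63 32 27 31 33 19  7  4  5  6]
164 [ 5  4  1  4  5 11 45 36 19 49 31 11  3  3  5  3]
165 [ 6  4  3 10  6 15 19 24 34 56 27 13  3  2  4  4]
166 [ 2  5  5  3  2  8  5 10 28 46 17 13  2  7  3  3]
167 [10  2  1  6  7  7  7  9 28 48 23  5  9  5  6  5]
168 [ 8  7  7  3  
[... 877 characters left out ...]
3 18  3  1 10  3 11  8  6  6  7]
184 [ 3 11 10  8 34 66 38 17 19 18 18 16 15 17 17 22]
185 [ 5 32 21 19 23 59 26 25 25 29 29 28 35 38 52 68]
186 [  8  45  55  48  50  45  66  88  95  91  86  87  82  93  99 103]
187 [ 12  58  79  92 109 133 162 178 191 176 147 120  97  88  88 102]
188 [  8  41  60  99 136 185 206 215 261 271 205 121  73  48  35  44]
189 [  3  10  12  40  75 104 115 136 229 271 202  90  42  17   6   4]
190 [  2   3   3   3  10  16  15  49 163 228 168  54   6   4   5   3]
191 [  7   8  11   5   7   6   3  26 142 217 167  43   5   0   6   9]
192 [  6   8   6   7   8   8   3  18 135 215 174  64   2   3  10   8]
193 [  6   7   8   7   7   6   6  20 130 211 161  36   9  13   2   5]
```

>>> jog_arm --pt "-25 11 0" --pt "-60 26 0" --pt "-97 41 0" --pt "-134 57 0" --pt "-171 73 0" --pt "-208 89 0" --pt "-245 104 0" --pt "-276 117 0" --pt "-276 117 0" --pt "-276 117 0" --twist '[0, 0, -6, -12, -18, -23, -23, -23, -23, -23]' --jaw '[-1, -1, -1, -1, -1, -1, -1, -1, -1, -1]'

```text
time: 32.52
ee_pos: [0.5269, -0.2113, 0.2483]
ee_rot: [2.23, 2.213, 0.001]
wrist_force: [0.6, 0.1, -2.3]
grip_width: 0.0104
```

>>> jog_arm --pt "0 0 15" --pt "0 0 25" --pt "0 0 25" --pt "0 0 25" --twist '[0, 0, 0, 0]' --jaw '[-1, -1, -1, -1]'

```text
time: 32.85
ee_pos: [0.5262, -0.2079, 0.2224]
ee_rot: [-2.223, -2.216, 0.001]
wrist_force: [-0.3, 0.4, -1.4]
grip_width: 0.011
```

```bash
cat > prof.py <<'E'
from h import *
s=ctrl.sense(); print(s['ee_pos'],s['grip_width'],s['wrist_force'],R.from_rotvec(s['ee_rot']).as_matrix()[:2,:2],s['q'])
c,im=snap('wrist','w15.png'); g=im.mean(2).astype(np.float32)
def pr(xs,y,z):
    m=np.array([proj(c,[x,y,z]) for x in xs],np.float32); return cv2.remap(g,m[None,:,0],m[None,:,1],cv2.INTER_LINEAR)[0]
for n,a,b,z in (('low',.395,.475,.082),('tall',.49,.57,.108)):
  xs=np.arange(a,b,.0005)
  for y in np.arange(-.2,-.139,.01):
    v=pr(xs,y,z)>185; e=np.where(np.diff(v.astype(int)))[0]; print(n,round(y,3),xs[e])
E
python3 prof.py
```

```text
[ 0.5262 -0.2079  0.2224] 0.01096819386817327 [-0.2815  0.3994 -1.4263] [[ 0.003  1.   ]
 [ 1.    -0.003]] [-0.4907  0.1628 -0.1222  1.2883  0.0002  1.0831]
low -0.2 [0.4355 0.4515]
low -0.19 [0.441 0.447]
low -0.18 []
low -0.17 [0.445  0.451  0.4545 0.457 ]
low -0.16 [0.418  0.424  0.446  0.4505]
low -0.15 [0.4175 0.4235 0.4275 0.436  0.446  0.4505]
low -0.14 []
tall -0.2 [0.5125 0.5185 0.5395 0.545 ]
tall -0.19 [0.5125 0.5185 0.5395 0.545 ]
tall -0.18 [0.512 0.518 0.539 0.545]
tall -0.17 [0.51  0.518 0.539 0.545]
tall -0.16 [0.512  0.518  0.5385 0.5445]
tall -0.15 [0.5115 0.5225 0.535  0.5445]
tall -0.14 []
```

>>> jog_arm --pt "0 2.7 0" --pt "0 2.7 10" --pt "0 2.7 20" --pt "0 2.7 30" --pt "0 2.7 42" --pt "0 2.7 56" --pt "0 2.7 70" --pt "0 2.7 84" --pt "0 2.7 96" --pt "0 2.7 102" --twist '[0, 0, 0, 0, 0, 0, 0, 0, 0, 0]' --jaw '[-1, -1, -1, -1, -1, -1, -1, -1, -1, -1]'

```text
time: 33.73
ee_pos: [0.5282, -0.2087, 0.1185]
ee_rot: [-2.224, -2.214, 0.001]
wrist_force: [-0.4, 1.1, -2.1]
grip_width: 0.0108
```

>>> jog_arm --pt "0 0 4" --pt "0 0 7" --pt "0 0 9" --pt "0 0 10" --pt "0 0 10" --twist '[0, 0, 0, 0, 0]' --jaw '[-1, -1, -1, -1, -1]'

```text
time: 34.15
ee_pos: [0.53, -0.2097, 0.1117]
ee_rot: [2.226, 2.216, 0.0]
wrist_force: [-1.0, -0.4, -1.5]
grip_width: 0.0107
```

>>> jog_arm --pt "0 0 2" --pt "0 0 2" --pt "0 0 2" --pt "0 0 2" --pt "0 0 2" --pt "0 0 2" --pt "0 0 -20" --pt "0 0 -60" --pt "0 0 -85" --pt "0 0 -85" --twist '[0, 0, 0, 0, 0, 0, 0, 0, 0, 0]' --jaw '[-1, 0, 0, 0, 0, 0, 0, 0, 0, 0]'

```text
time: 34.98
ee_pos: [0.5338, -0.2116, 0.2033]
ee_rot: [2.219, 2.208, 0.005]
wrist_force: [0.5, -0.5, 0.2]
grip_width: 0.0424
```

Run:
```python
from h import *
s=ctrl.sense(); print(s['ee_pos'],s['grip_width'],s['wrist_force'])
c,im=snap('wrist','w16.png'); g=im.mean(2)
for n,x,yc,z in (('tall',.529,-.209,.162),('low',.435,-.1905,.136)):
    print(n,[np.round(proj(c,[x,yc+d,z+h])) for h in (0,.016) for d in (-.03,.03)])
cv2.imwrite('pics/w16b.png',cv2.resize(im[100:370,100:370,::-1],None,fx=2.2,fy=2.2,interpolation=cv2.INTER_CUBIC))
```

```text
[ 0.5338 -0.2116  0.2033] 0.04237068834987232 [ 0.5061 -0.5367  0.1994]
tall [array([247., 232.]), array([246., 165.]), array([247., 241.]), array([246., 170.])]
low [array([147., 203.]), array([138., 138.]), array([141., 209.]), array([131., 141.])]
```

View pics/w16b.png

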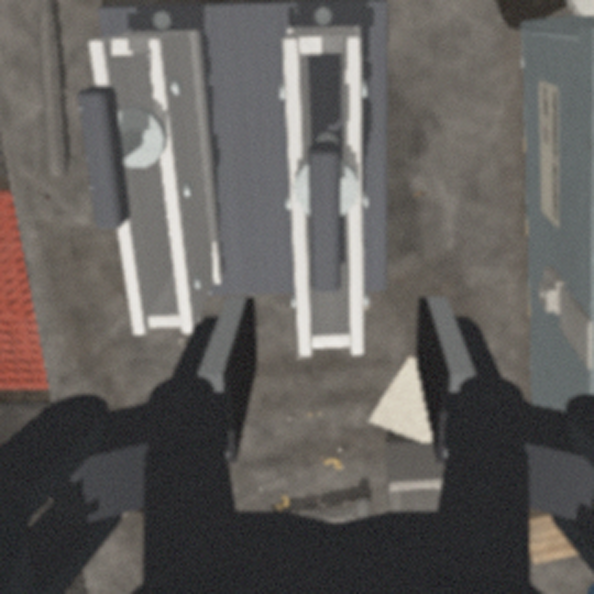

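>>> jog_arm --pt "35 -2 -5" --pt "75 -4 -5" --pt "115 -6 -5" --pt "155 -9 -5" --pt "195 -11 -5" --pt "235 -13 -5" --pt "275 -15 -5" --pt "315 -17 -5" --pt "355 -20 -5" --pt "395 -22 -5" --twist '[0, 0, 0, 0, 0, 0, 0, 0, 0, 0]' --jaw '[0, -1, -1, -1, -1, -1, -1, -1, -1, -1]'

```text
time: 35.87
ee_pos: [0.5081, 0.1873, 0.2001]
ee_rot: [-2.226, -2.216, 0.003]
wrist_force: [0.4, -1.2, 0.0]
grip_width: -0.0004
```

>>> jog_arm --pt "40 -2 0" --pt "80 -4 0" --pt "120 -6 0" --pt "160 -8 0" --pt "200 -10 0" --pt "235 -12 0" --pt "242 -12 0" --pt "242 -12 0" --pt "242 -12 0" --twist '[0, 0, 0, 0, 0, 0, 0, 0, 0]' --jaw '[-1, -1, -1, -1, -1, -1, -1, -1, -1]'

```text
time: 36.62
ee_pos: [0.4979, 0.427, 0.1999]
ee_rot: [2.226, 2.217, -0.004]
wrist_force: [-0.6, -0.3, -0.1]
grip_width: 0.0002
```

```bash
cat > knob.py <<'E'
from h import *
s=ctrl.sense(); print(s['ee_pos'],s['grip_width'],s['wrist_force'],R.from_rotvec(s['ee_rot']).as_matrix()[:2,:2],s['q'])
c,im=snap('wrist','w17.png'); g=im.mean(2)
print([(y,np.round(proj(c,[.499,y,.166]))) for y in (.3585,.388)])
for d in eyes.masks_of('wrist','jig')[:1]: print(d['confidence'],d['location'])
d=eyes.masks_of('top','keeper_knob')
E
python3 knob.py
```

```text
[0.4979 0.427  0.1999] 0.0002478559775487852 [-0.5623 -0.2705 -0.0999] [[ 0.004  1.   ]
 [ 1.    -0.004]] [ 0.6107  0.3336  0.0496  1.2896 -0.0007  2.1855]
[(0.3585, array([254., 277.])), (0.388, array([254., 248.]))]
0.94 [287.4, 244.1]
```

>>> jog_arm --pt "0 1 30" --pt "0 1 60" --pt "0 1 80" --pt "0 1 92" --pt "0 1 98" --pt "0 1 98" --pt "0 1 98" --twist '[0, 0, 0, 0, 0, 0, 0]' --jaw '[-1, -1, -1, -1, -1, -1, -1]'

```text
time: 37.35
ee_pos: [0.5005, 0.4276, 0.1044]
ee_rot: [2.227, 2.215, 0.002]
wrist_force: [0.4, 0.5, 0.8]
grip_width: 0.0001
```

>>> jog_arm --pt "-5 0 0" --pt "-10 0 0" --pt "-14 0 0" --pt "-18 0 0" --pt "-22 0 0" --pt "-26 0 0" --pt "-30 0 0" --pt "-34 0 0" --pt "-36 0 0" --pt "-36 0 0" --twist '[0, 0, 0, 0, 0, 0, 0, 0, 0, 0]' --jaw '[-1, -1, -1, -1, -1, -1, -1, -1, -1, -1]'

```text
time: 38.18
ee_pos: [0.4999, 0.3913, 0.1037]
ee_rot: [2.227, 2.215, 0.001]
wrist_force: [0.6, 1.8, 2.7]
grip_width: 0.0
```

>>> jog_arm --pt "-3 0 0" --pt "-6 0 0" --pt "-9 0 0" --pt "-11 0 0" --pt "-12 0 0" --twist '[0, 0, 0, 0, 0]' --jaw '[-1, -1, -1, -1, -1]'

```text
time: 38.6
ee_pos: [0.4997, 0.3801, 0.1035]
ee_rot: [-2.226, -2.215, -0.002]
wrist_force: [0.7, 6.0, 1.8]
grip_width: 0.0002
```

>>> jog_arm --pt "-1 0 0" --pt "-2 0 0" --pt "-3 0 0" --pt "-3 0 0" --twist '[0, 0, 0, 0]' --jaw '[-1, -1, -1, -1]'

```text
time: 38.93
ee_pos: [0.4997, 0.3802, 0.1036]
ee_rot: [-2.221, -2.214, -0.009]
wrist_force: [0.8, 12.0, -0.6]
grip_width: -0.0001
```

>>> jog_arm --pt "10 0 0" --pt "20 0 -5" --pt "25 0 -50" --pt "25 0 -90" --pt "0 -10 -130" --pt "-30 -20 -170" --pt "-60 -35 -210" --pt "-85 -40 -220" --pt "-85 -40 -220" --pt "-85 -40 -220" --twist '[0, 0, 0, 0, 0, 0, 0, 0, 0, 0]' --jaw '[-1, -1, 0, 1, 1, 1, 1, 1, 1, 1]'

```text
time: 39.77
ee_pos: [0.4594, 0.2902, 0.3264]
ee_rot: [2.227, 2.212, 0.005]
wrist_force: [-1.4, 1.0, -0.9]
grip_width: 0.085
```

Run:
```python
from h import *
s=ctrl.sense(); print(s['ee_pos'],s['wrist_force'])
c,im=snap('wrist','w18.png'); g=im.mean(2).astype(np.float32)
def rect(z,x0,x1,y0,y1,st=.001):
    xs=np.arange(x0,x1,st);ys=np.arange(y1,y0,-st)
    m=np.array([[proj(c,[x,y,z]) for x in xs] for y in ys],np.float32); return xs,ys,cv2.remap(g,m[...,0],m[...,1],cv2.INTER_LINEAR)
xs,ys,t=rect(.166,.47,.53,.32,.43)
n,l,sg,ce=cv2.connectedComponentsWithStats((t<60).astype(np.uint8))
for i in range(1,n):
    if sg[i,4]>80: print('dark',sg[i],xs[int(ce[i][0])],ys[int(ce[i][1])])
for z,xx in ((.1,.55),(.1,.56)):
    xs,ys,t=rect(z,xx-.002,xx+.002,.02,.36); v=t.mean(1)>150; e=np.where(np.diff(v.astype(int)))[0]; print('plate y edges',xx,ys[e])
c0,im0=snap('top','t2.png')
a=cv2.imread('pics/top0.png').astype(int); d=np.abs(im0[:,:,::-1].astype(int)-a).sum(2)
for l in ('keeper_knob','low_slot','jig','tape_measure','file','v_block','punch_0','piston'):
    print(l,[(round(q['confidence'],2),np.round(q['location'],1),int(q['region'].sum())) for q in eyes.masks_of('top',l)])
```

```text
[0.4594 0.2902 0.3264] [-1.4276  1.0018 -0.8818]
dark [22  0 11 20 89] 0.496 0.422
dark [ 20  63  22  16 269] 0.5 0.35999999999999993
plate y edges 0.55 [0.338 0.047]
plate y edges 0.56 [0.323 0.064]
keeper_knob [(0.6, array([212. , 195.5]), 503)]
low_slot [(0.71, array([323.6, 198.7]), 2035)]
jig [(0.71, array([212.5, 185.1]), 2102), (0.57, array([260.1, 149.2]), 272)]
tape_measure []
file [(0.67, array([238.2, 233.8]), 487)]
v_block [(0.73, array([390.2, 166.6]), 236)]
punch_0 [(0.61, array([312.6, 230.2]), 76)]
piston [(0.72, array([259.7, 150.1]), 238)]
```

```bash
python3 -c "
from bench import close_job; print(close_job())"
```

```text
the job is handed in; nothing more can be done
None
```

I handed the job in at about 40 s of the 210 s allowed; no verdict was reported. Both pins hang in the rack and the keeper bar is back in.

- **Pins:** Two were present, in the end bores. I worked each free with about ±210° of twisting at 2–3 mm per radian, with a peak pull of about 15 N.
- **Placing:** The +y pin showed as a 60 in the scene camera and went in the low slot. The −y pin showed as a 90 and went in the tall slot. The last wrist picture shows both bars at home height: the tall one within about 3 px of the prediction, the low one within 3–6 px.
- **Keeper:** I pulled it out by the knob about 27 mm. After pushing, it stood firm against a stop at about 12 N. The knob then measured y = 0.360, against 0.3585 for fully in.
- **Jig:** Its centre y measured 0.1925, against about 0.193 at the start, so it did not move noticeably. I did not measure its tilt separately.

**Checks that disagreed or came up short:**
- **Finger length:** The fingers really end about 33 mm behind the reported TCP. The first closings on the knob and on a bar therefore passed over the top, until I went lower.
- **Rack:** It measured about 25 mm from my first estimate, so it was probably knocked once. I placed both pins by fresh wrist-camera readings.
- **Bystanders:** The tape measure was not detected in the last top picture, and I did not check it another way. The V-block, punch, piston and file were detected within about 6 px (roughly 20 mm) of their first positions.

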